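# Pack carved panels in the frame and lock the lid

## Task

Stack all the carved panels flat and face up in the bay of the packing frame with a separator sheet between every two of them, so that no panel touches another (a spare sheet may stay on the bench), then lower the lid over the two pins until it lies fully down on both end blocks. Take the T-handle key, put it in the socket of the open latch, turn the latch with it fully home over the lid, and put the key back upright in its holder. Leave the chisel, the mallet and the glue bottle alone.

Things in the scene. Friction and masses are not known exactly. Their poses are not given: they have to be found in the camera images.
- frame: packing frame fixed to the bench: wooden deck 100 x 236 mm, 8 mm thick; origin at bench height under the deck's centre, y along its length, z up. At each end a wooden block, 80 mm wide in x, from |y| = 62 to 108 mm, top 80 mm above the bench. The stack lies between the blocks. A dark steel latch tower stands beyond the +y block (y 108 to 156 mm, |x| up to 24 mm, top 132 mm above the bench)
- deck (a point): centre of the deck's upper face, 8 mm above the bench, axes as the frame's: the lowest panel lies centred here. The bay is 124 mm long (y) between the blocks and 68 mm wide (x) between four corner posts (16 mm long in y, next to the blocks, up to 72 mm above the bench); the middle 92 mm of both long sides is open for fingers
- pin (a point): foot of the locating pin on the +y block, at the block's top face: an upright steel pin, 12 mm diameter, 20 mm tall, upper half tapered, 72 mm from the deck's centre. Its twin stands on the other block at y = -72 mm
- panel1: finished carved wooden panel, a flat board 60 x 116 x 12 mm with two carved rosettes on its upper face; origin at the centre of its underside, x across its 60 mm width, y along its length, z up. All panels are alike; three or four are present (an absent one reads None)
- panel2: finished carved wooden panel, a flat board 60 x 116 x 12 mm with two carved rosettes on its upper face; origin at the centre of its underside, x across its 60 mm width, y along its length, z up. All panels are alike; three or four are present (an absent one reads None)
- panel3: finished carved wooden panel, a flat board 60 x 116 x 12 mm with two carved rosettes on its upper face; origin at the centre of its underside, x across its 60 mm width, y along its length, z up. All panels are alike; three or four are present (an absent one reads None)
- panel4: finished carved wooden panel, a flat board 60 x 116 x 12 mm with two carved rosettes on its upper face; origin at the centre of its underside, x across its 60 mm width, y along its length, z up. All panels are alike; three or four are present (an absent one reads None)
- sheet1: separator sheet, a plain flat rigid grey board 60 x 116 x 6 mm; origin at the centre of its underside, x across its width, y along its length, z up. The three sheets are alike
- sheet2: separator sheet, a plain flat rigid grey board 60 x 116 x 6 mm; origin at the centre of its underside, x across its width, y along its length, z up. The three sheets are alike
- sheet3: separator sheet, a plain flat rigid grey board 60 x 116 x 6 mm; origin at the centre of its underside, x across its width, y along its length, z up. The three sheets are alike
- lid: wooden lid of the frame, 56 x 200 x 12 mm, with two 15 mm holes at y = +-72 mm for the frame's pins and on top a wooden batten handle 22 mm wide (x), 90 mm long (y) and 34 mm high (12 to 46 mm above the underside); origin at the centre of its underside, y along its length, z up. Either way round fits. Fully down, its underside rests on both end blocks, 72 mm above the deck
- key: T-handle key of steel, standing upright in its holder: square shank 14 x 14 mm with an 11 mm wide nose over the lowest 6 mm, and a cross bar 16 mm wide (x), 90 mm long (y), from 111 to 129 mm above the tip; origin at the centre of the tip's end face, z up along the shank to the bar
- holder: key holder, a dark wooden block 60 x 60 x 70 mm fixed to the bench, with a 17 mm square hole from its top, sides along its x and y, 50 mm deep (floor 20 mm above the bench); origin at the centre of its underside, z up. The key fits at every quarter turn
- socket (a point): centre of the mouth of the latch's square socket, 122.5 mm above the bench, on the latch's axis, turning with it: 17 mm wide, 20 mm deep, sides along its x and y, z up. It lies inside a fixed square guard (40 mm inside, 48 mm outside, top 132 mm above the bench), out of reach of fingers. The key fits at every quarter turn, with about 0.25 rad of play either way
- latch (a joint): angle of the latch, rad, clockwise seen from above: 0 to 0.1 at the start (open: its flat steel finger, 16 mm wide, points to about the frame's +x, clear of the lid), 1.3 at the stop (fully home: finger along the frame's -y, over the lid's end). The finger reaches 46 mm from the axis, 94.5 to 104.5 mm above the bench, 2.5 mm over a lid fully down. Stiff (0.3 N m); stays where left
- chisel: carving chisel with a wooden handle, 235 mm long, lying on the bench; bystander
- mallet: wooden carver's mallet, lying; bystander
- glue: white glue bottle, 150 mm tall, standing; bystander
Mind the look-alikes: they are no part of the job. What is shaped like the panel2 but green or red is not meant.

How it is judged:
By the outcome, as a careful person would: the job done as asked, in the order asked, and still so for the second after the job is handed in, with the robot touching nothing.
Of panel1, panel2, panel3, panel4 only 3 to 4 are there at a start; the rules pass over those that are not, and their reading is None.
At some moment in a run one of panel1, panel2, panel3, panel4, sheet1, sheet2, sheet3 may be knocked a few centimetres aside while the robot is not near it.
It also fails if it takes over 210 s, if anything falls off the work surface, if the arm or the gripper's body presses on something with over 40 N, if the wrist force passes 120 N, or if a joint passes its speed limit or range.

## Robot

A 6-joint arm with a two-finger parallel gripper is mounted at the origin on the work surface. World frame = base frame: x ahead of the robot, y to its left, z up, the work surface at z = 0. Lengths are in m, angles in rad, forces in N, time in s.
With the tool pointing down it reaches from about 0.325 to 1 m from the base axis. Payload 5.1 kg.
Tool frame: the origin (TCP) lies at the very end of the fingers, on their centre line; the grasp point (between the pads) lies bot.grasp_offset behind it (bot.grasp_offset is the distance from the TCP to the grasp point, in m); z points along the fingers, y is the line along which they close (so a half turn about z gives the same grasp; the last joint's range is limited). The gripper opens to 85 mm and grips with 20 to 120 N. Pads are 22 mm wide; open, the fingers measure 114 mm over their backs; the gripper's body (76 mm by 85 mm) begins 54 mm behind the grasp point. The pads swing forward as they close: fully open they stand 13 mm farther back than shut.
Start: joints at [1.123, 0.124, 1.65, -0, 1.367, -0.083], TCP at [0.232, 0.607, 0.231] pointing down, gripper open.
Joint ranges: [-2.61, 2.61], [-1.02, 2.33], [0.03, 2.71], [-1.35, 4.49], [0.32, 2.68], [-2.91, 2.91]. Speed limits (rad/s): [2.57, 2.57, 3.14, 3.14, 3.14, 3.14].

## Interface

Orientations are given as [roll, pitch, yaw] about the fixed x, y, z axes, in that order (R = Rz(yaw) Ry(pitch) Rx(roll)).
In Python, from plant import bot gives the robot as it stands.
- The arm moves only by the tool play_rows, never from a script. Its argument "targets" is text: rows parted by semicolons, each of 7 numbers parted by spaces: the opening in per cent of the stroke, from 0 (shut) to 100 (fully open), then the shift along the tool's x, y, z in mm, then the turn, a rotation vector about the tool's x, y, z in degrees. In form: fingers x y z rx ry rz; .... A call has 1 to 10 rows; each row shifts and turns the commanded pose from where the row before left it, along the tool's axes as they then stand; what a row does not reach is not made up. A row lasts 1/8 s, in which the tool goes at most 62.5 mm and 10.7 degrees, less where a joint would pass 70% of its speed; a pose out of reach is approached as far as the arm can. A call with a gripper value outside its range is refused whole. The fingers move at their own pace and stop on an object; "grip_force" is the grip in N (left out, the last holds). Time passes only in rows, so rows that do not move let the fingers close. It gives the time, the measured TCP pose, the force, the opening and the grip force at its end, in the units of the state.
- bot.sense(): the state, without advancing time (a new reading comes with each control period).
- bot.grab_frame(name): name is "scene" or "top" or "wrist"; returns a dict with "pixels" (400x640x3 uint8, blue, green, red), "vertical_fov" (degrees; the focal length in pixels is half the picture's height over the tangent of half this angle, whatever the lens; pixels are square), "cx", "cy" (the principal point, pixels), "R" (3x3) and "t" (3): a world point X has camera coordinates R X + t; the wrist camera has in their place "T_tool_cam" (4x4, takes a point from camera to tool coordinates, whose origin is the TCP and whose axes are the flange's). Camera axes: x right, y down, z forward; pixel columns grow to the right and rows downward; lengths in m; the calibration is good to about 2 mm. A picture is of the moment at which its call begins: read the wrist's pose just before it. There is no depth.
- bot.job_done(): hands the job in; it is judged then, once.
The state is a dict: "clock": time; "joint_pos": joint angles; "qd": joint speeds; "joint_efforts": joint torques, N m; "tool_pos": TCP position; "tool_rot": TCP orientation; "ft_force": force on the tool from outside, world axes, zero at the start; "ft_torque": the same for the moment, N m; "gripper_width": finger opening in m; "finger_force": force on a finger pad.
Only numpy, scipy, OpenCV 4.12 (cv2) and the standard library are available. Lean on these libraries where they do the work, as an engineer would, in place of code of your own. Each camera call takes 0.05 s, during which the arm holds its last target. There are 200 camera calls.

## Working session

There is one attempt and no reset: what is moved stays moved. The work goes in short steps, Python scripts to look and compute and a tool call to move; the robot and the scene stay as the last step left them, time stands still between calls to the robot, and variables do not carry over. Pictures are saved under pics/ and viewed, at most 14 in all, crops included, and the job is handed in when it is done.

Besides the shell and the picture viewer there is one more tool, called after "Call:" by a JSON object that holds its "op" and its "data", one argument or row to a line. play_rows: Moves the arm, as the interface text tells. Its arguments: {"type":"object","properties":{"targets":{"type":"string"},"grip_force":{"type":"number"}},"required":["targets"]}

```bash
ls; mkdir -p pics; python3 - <<'E'
from plant import bot
import cv2
s=bot.sense(); print(s, bot.grasp_offset)
for n in("scene","top"):
    f=bot.grab_frame(n); cv2.imwrite(f"pics/{n}0.png",f["pixels"]); print(n,f["vertical_fov"],f["cx"],f["cy"],f["R"],f["t"])
s=bot.sense();f=bot.grab_frame("wrist");print(f["T_tool_cam"],f["vertical_fov"])
E
```

```text
pics
{'clock': 0.0, 'joint_pos': array([ 1.12341242e+00,  1.24518247e-01,  1.65166713e+00, -8.94347904e-06,
        1.36747980e+00, -8.26173638e-02]), 'qd': array([ 0.00143398,  0.00147487, -0.00042662, -0.00213062,  0.00022734,
        0.00159431]), 'joint_efforts': array([ 1.74831821e-03, -4.23604381e+01, -3.65456808e+01,  8.10032157e-05,
        7.08210093e-03,  9.15338717e-06]), 'tool_pos': array([0.23165371, 0.60667428, 0.23004856]), 'tool_rot': array([-3.13952647e+00, -1.62306334e-04,  2.77682775e+00]), 'ft_force': array([-0.01990477, -0.03996489, -0.38810057]), 'ft_torque': array([-0.00563949, -0.03351277,  0.02744126]), 'finger_force': 0.0, 'gripper_width': 0.08550441774197655} 0.0187
scene 55.43539676300407 317.7752395765047 201.7125200953343 [[ 0.40473617  0.91438672  0.00925022]
 [ 0.72376044 -0.31414358 -0.61439779]
 [-0.55889128  0.25536395 -0.7889422 ]] [-0.20170519 -0.36655317  1.48790667]
top 42.48952556729525 323.3010067551346 205.61816325175928 [[-0.01111487 -0.99983579  0.014313  ]
 [-0.98382503  0.00837535 -0.17893619]
 [ 0.17878693 -0.01607034 -0.98375656]] [-0.03284625  0.57827938  1.51355766]
[[ 1.85009649e-04 -9.53414849e-01 -3.01662215e-01  7.56663580e-02]
 [ 9.99999441e-01  4.90322145e-04 -9.36381337e-04  3.75588906e-04]
 [ 1.04067153e-03 -3.01661873e-01  9.53414407e-01 -1.43159922e-01]
 [ 0.00000000e+00  0.00000000e+00  0.00000000e+00  1.00000000e+00]] 68.20852454312819
```

View pics/top0.png

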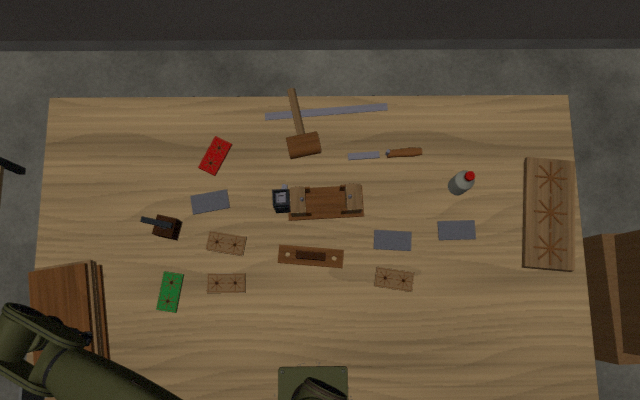

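View pics/scene0.png

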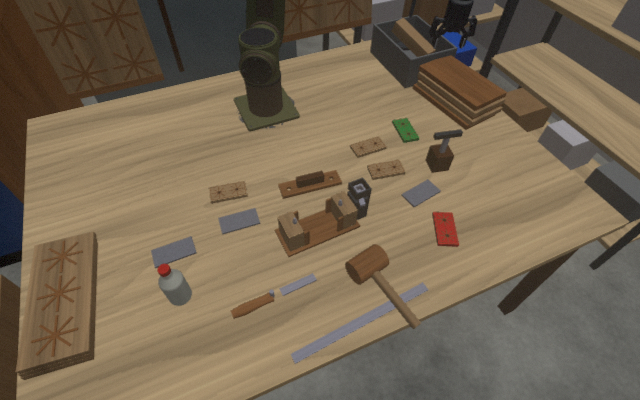

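Top view: frame (326,202) with its latch tower on the left (282,199), lid (310,256), panels (227,243), (226,283) and (394,279), sheets (210,202), (392,240) and (457,230), key holder (166,227). The red and green boards are decoys. So there are three panels. Next I'll measure.

```bash
cat > h.py <<'E'
from plant import bot
import cv2, numpy as np
from scipy.spatial.transform import Rotation as Ro
def Rt():
    s=bot.sense(); return Ro.from_euler('xyz',s["tool_rot"]).as_matrix(), s["tool_pos"]
def K(f):
    F=200/np.tan(np.radians(f["vertical_fov"])/2); return np.array([[F,0,f["cx"]],[0,F,f["cy"]],[0,0,1]])
def cam(name, save=None):
    R,p=Rt(); f=bot.grab_frame(name); k=K(f)
    if name=="wrist":
        T=np.eye(4);T[:3,:3]=R;T[:3,3]=p; T=T@f["T_tool_cam"]; Rc=T[:3,:3].T; t=-Rc@T[:3,3]
    else: Rc,t=f["R"],f["t"]
    if save:
        cv2.imwrite(f"pics/{save}.png",f["pixels"]); np.savez(f"pics/{save}.npz",k=k,R=Rc,t=t)
    return f["pixels"],(k,Rc,t)
def load(n):
    d=np.load(f"pics/{n}.npz"); return cv2.imread(f"pics/{n}.png"),(d["k"],d["R"],d["t"])
def w(c,uv,z):
    k,R,t=c; o=-R.T@t; d=R.T@np.linalg.solve(k,[uv[0],uv[1],1]); return (o+d*(z-o[2])/d[2])
def px(c,X):
    k,R,t=c; q=k@(R@np.asarray(X,float)+t); return q[:2]/q[2]
def yawd():
    R,p=Rt(); return np.degrees(np.arctan2(R[1,0],R[0,0])),p
def go(x,y,z,yaw):
    """shift in tool axes (mm) from present pose, and turn (deg about tool z) for tool yaw (deg), mod 180"""
    R,p=Rt(); d=R.T@(np.array([x,y,z])-p)*1000
    y0=np.degrees(np.arctan2(R[1,0],R[0,0])); dy=(yaw-y0+90)%180-90
    lvl=Ro.from_matrix(R.T@(Ro.from_euler('xyz',[np.pi,0,np.radians(y0)]).as_matrix())).as_rotvec(degrees=True)
    print("shift",d.round(1),"rz",round(-dy,2),"level",lvl.round(2),"q6",round(bot.sense()["joint_pos"][5],2))
E
python3 - <<'E'
from h import *
f=bot.grab_frame("top");c=(K(f),f["R"],f["t"])
for n,uv,z in [("p",(227,243),.012),("p",(226,283),.012),("p",(394,279),.012),("s",(210,202),.006),("s",(392,240),.006),("s",(457,230),.006),("lid",(310,256),.012),("frame",(326,203),.008),("tower",(282,194),.132),("holder",(168,222),.07),("tableTL",(50,98),0),("TR",(568,96),0),("BR",(595,399),0)]:
    X=w(c,uv,z); print(n,X.round(3),np.hypot(*X[:2]).round(3))
E
```

```text
p [0.471 0.258 0.012] 0.537
p [0.349 0.259 0.012] 0.435
p [ 0.356 -0.252  0.012] 0.436
s [0.601 0.315 0.006] 0.679
s [ 0.476 -0.251  0.006] 0.538
s [ 0.505 -0.456  0.006] 0.681
lid [0.429 0.003 0.012] 0.429
frame [ 0.594 -0.048  0.008] 0.596
tower [0.599 0.082 0.132] 0.604
holder [0.529 0.425 0.07 ] 0.679
tableTL [0.95  0.844 0.   ] 1.271
TR [ 0.948 -0.851  0.   ] 1.274
BR [-0.003 -0.839  0.   ] 0.839
```

```bash
python3 - <<'E'
from h import *
go(.45,.25,.28,90)
E
```

```text
shift [-331.2 -255.6  -49.2] rz 69.1 level [-0.08 -0.01  0.  ] q6 -0.08
```

Call:
{"op": "play_rows", "data": {
  "targets": "100 -48 -37 -7 0 0 0; 100 -48 -37 -7 0 0 0; 100 -48 -37 -7 0 0 0; 100 -48 -37 -7 0 0 0; 100 -48 -37 -7 0 0 0; 100 -48 -37 -7 0 0 0; 100 -43 -34 -7 0 0 0",
  "grip_force": 60
}}

```text
clock: 1.08
tool_pos: [0.4505, 0.248, 0.2805]
tool_rot: [3.141, 0.0, 2.776]
ft_force: [-0.5, -0.1, -0.5]
gripper_width: 0.0852
finger_force: 0.0
```

Call:
{"op": "play_rows", "data": {
  "targets": "100 0 0 0 0 0 9.9;100 0 0 0 0 0 9.9;100 0 0 0 0 0 9.9;100 0 0 0 0 0 9.9;100 0 0 0 0 0 9.9;100 0 0 0 0 0 9.9;100 0 0 0 0 0 9.7;100 0 0 0 0 0 0;100 0 0 0 0 0 0"
}}

```text
clock: 2.2
tool_pos: [0.4497, 0.2499, 0.2802]
tool_rot: [-3.141, 0.0, 1.573]
ft_force: [0.6, 0.3, 0.8]
gripper_width: 0.0856
finger_force: 0.0
```

```bash
python3 - <<'E'
from h import *
cam("wrist","w1"); go(.50,-.02,.30,90)
E
```

```text
shift [-270.1   49.7  -19.7] rz 0.11 level [-0.01  0.   -0.  ] q6 0.4
```

View pics/w1.png

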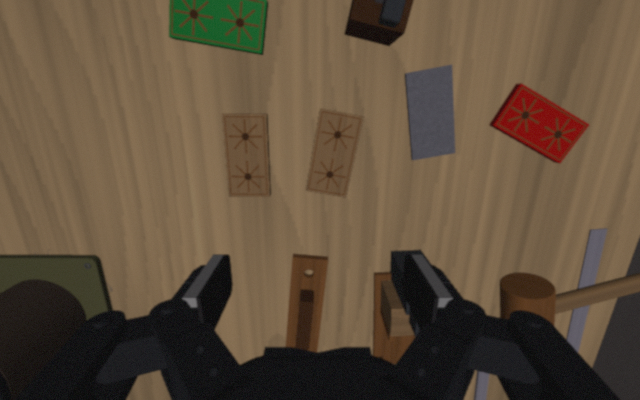

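```bash
cat >> h.py <<'E'
def quad(c,pts,z,name=""):
    P=np.array([w(c,p,z)[:2] for p in pts]); m=P.mean(0)
    a=(P[2]+P[3]-P[0]-P[1])/2; b=(P[1]+P[2]-P[0]-P[3])/2
    print(name,"c",m.round(4),"len",np.linalg.norm(a).round(4),np.linalg.norm(b).round(4),"dir",np.degrees(np.arctan2(a[1],a[0])).round(1)%180,np.degrees(np.arctan2(b[1],b[0])).round(1)%180)
def seg(c,p,q,z,name=""):
    A,B=w(c,p,z)[:2],w(c,q,z)[:2]; d=B-A
    print(name,"mid",((A+B)/2).round(4),"d",np.linalg.norm(d).round(4),"dir",np.degrees(np.arctan2(d[1],d[0])).round(1)%180)
E
python3 - <<'E'
from h import *
im,c=load("w1")
quad(c,[(223,115),(267,113),(271,194),(230,195)],.012,"A")
quad(c,[(322,109),(363,116),(348,196),(307,188)],.012,"B")
quad(c,[(406,73),(451,66),(455,158),(412,159)],.006,"S1")
seg(c,(245.5,136),(248,176.5),.012,"A");seg(c,(338,134.5),(330,174.5),.012,"B")
x0,y0=200,50;cv2.imwrite("pics/w1c.png",cv2.resize(im[50:220,200:465],None,fx=3,fy=3,interpolation=cv2.INTER_CUBIC))
E
```

```text
A c [0.3546 0.2616] len 0.1122 0.0594 dir 90.0 2.1
B c [0.4757 0.2647] len 0.1119 0.0582 dir 80.5 169.8
S1 c [0.6059 0.3156] len 0.1178 0.0594 dir 100.1 4.9
A mid [0.353  0.2605] d 0.0566 dir 89.6
B mid [0.4746 0.2633] d 0.0566 dir 79.8
```

View pics/w1c.png

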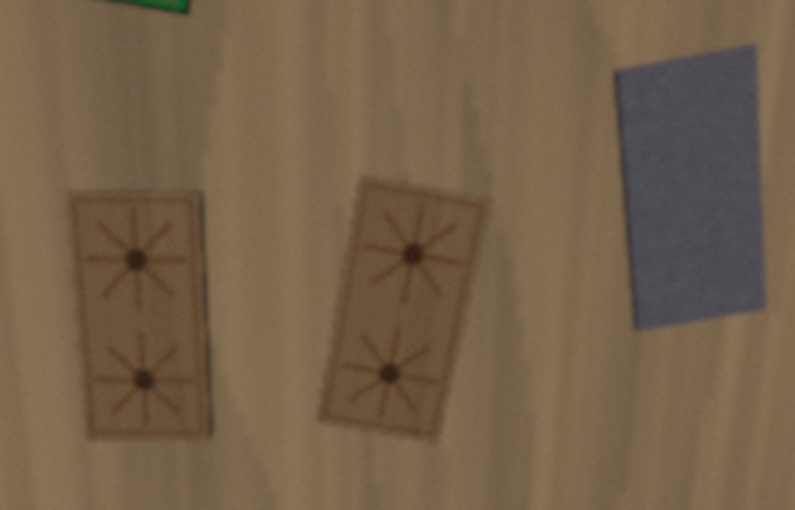

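Call:
{"op": "play_rows", "data": {
  "targets": "100 -54 10 -4 0 0 0;100 -54 10 -4 0 0 0;100 -54 10 -4 0 0 0;100 -54 10 -4 0 0 0;100 -54 10 -4 0 0 0.1;100 0 0 0 0 0 0;100 0 0 0 0 0 0"
}}

```text
clock: 3.12
tool_pos: [0.4997, -0.0198, 0.3002]
tool_rot: [-3.141, -0.001, 1.569]
ft_force: [-0.5, 0.3, -0.7]
gripper_width: 0.0858
finger_force: 0.0
```

```bash
python3 - <<'E'
from h import *
cam("wrist","w2"); print(bot.sense()["tool_pos"])
E
```

```text
[ 0.49960876 -0.01920704  0.30010819]
```

View pics/w2.png

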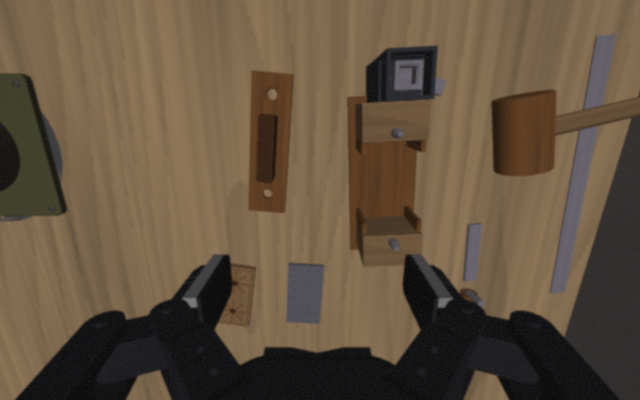

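```bash
python3 - <<'E'
from h import *
im,c=load("w1")
quad(c,[(223,114),(265.7,114),(269.7,195.7),(229.3,196)],.012,"A")
quad(c,[(405.3,73.7),(451,65),(455,152.3),(412.3,159.7)],.006,"S1")
im,c=load("w2")
A=cv2.resize(im[40:272,245:445],None,fx=2.5,fy=2.5,interpolation=cv2.INTER_CUBIC)
B=cv2.resize(im[255:335,205:335],None,fx=2.2,fy=2.2,interpolation=cv2.INTER_CUBIC)
A=cv2.convertScaleAbs(A,alpha=1.6);B=cv2.convertScaleAbs(B,alpha=1.6)
C=np.zeros((580,790,3),np.uint8);C[:,:500]=A;C[:176,504:790]=B;cv2.imwrite("pics/w2c.png",C)
E
```

```text
A c [0.3534 0.2606] len 0.1142 0.0579 dir 89.6 0.4
S1 c [0.6054 0.3175] len 0.1145 0.0596 dir 100.5 10.2
```

View pics/w2c.png

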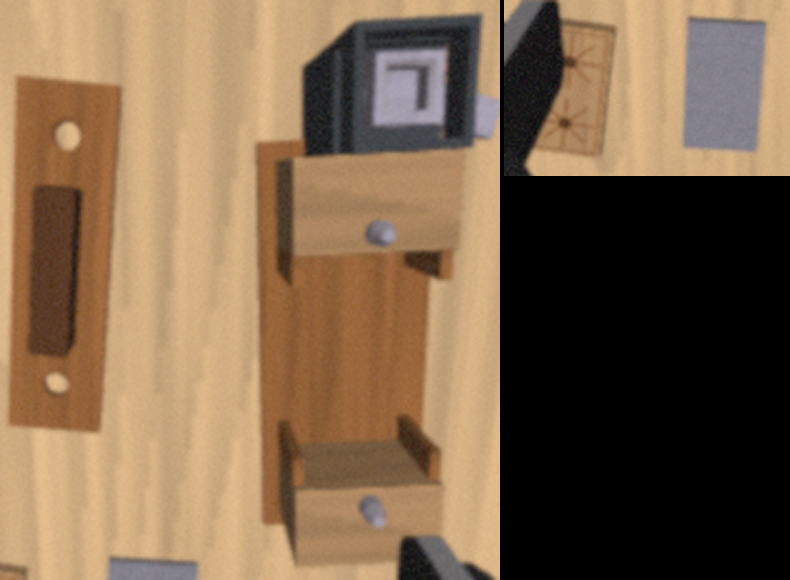

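```bash
python3 - <<'E'
from h import *
im,c=load("w2")
g=lambda *p:[(a/2.5+245,b/2.5+40) for a,b in p]
quad(c,g((291,160),(465,150),(458,248),(296,255)),.08,"blk+")
quad(c,g((293,487),(440,483),(442,557),(298,565)),.08,"blk-")
seg(c,*g((371,504),(379,231)),.08,"pinfeet"); seg(c,*g((376,518),(382,235)),.10,"pintops")
quad(c,g((258,142),(258,142),(264,524),(264,524)),.008,"deck left edge")
quad(c,g((354,23),(481,15),(472,146),(358,152)),.132,"guard outer")
quad(c,g((373,50),(448,46),(446,120),(375,125)),.1225,"socket body")
quad(c,g((16,77),(120,86),(99,431),(10,424)),.012,"lid")
seg(c,*g((57,384),(68,136)),.012,"lidholes")
quad(c,g((36,186),(81,190),(70,355),(29,351)),.046,"batten")
g=lambda *p:[((a-504)/2.2+205,b/2.2+255) for a,b in p]
quad(c,g((689,17),(765,21),(757,151),(685,147)),.006,"S2")
seg(c,*g((570,62),(565,122)),.012,"C")
E
```

```text
blk+ c [0.595  0.0405] len 0.0445 0.0797 dir 94.0 2.7
blk- c [ 0.6034 -0.1278] len 0.0461 0.079 dir 96.6 2.6
pinfeet mid [ 0.6004 -0.044 ] d 0.1442 dir 92.9
pintops mid [ 0.5973 -0.0433] d 0.1425 dir 93.4
deck left edge c [ 0.55   -0.0469] len 0.2356 0.0 dir 92.7 0.0
guard outer c [0.5932 0.0875] len 0.0469 0.0467 dir 94.3 3.0
socket body c [0.5937 0.0884] len 0.0277 0.0292 dir 95.3 3.2
lid c [0.432  0.0027] len 0.1985 0.0556 dir 84.9 175.2
lidholes mid [0.4328 0.0029] d 0.1427 dir 84.6
batten c [0.4335 0.0034] len 0.0882 0.023 dir 83.8 174.6
S2 c [ 0.4799 -0.2508] len 0.119 0.0581 dir 87.0 176.3
C mid [ 0.3586 -0.2521] d 0.0552 dir 81.0
```

```bash
cat >> h.py <<'E'
def diff(a,b=None):
    """changed blobs in top view against saved picture a, in world xy"""
    A,c=load(a); B,_=cam("top",b)
    d=cv2.absdiff(cv2.GaussianBlur(A,(5,5),0),cv2.GaussianBlur(B,(5,5),0)).max(2)>14
    n,_,st,ce=cv2.connectedComponentsWithStats(d.astype(np.uint8))
    for i in range(1,n):
        if st[i,4]>25: print("chg",ce[i].round(),st[i,2:].tolist(),w(c,ce[i],.01)[:2].round(3))
def frame(dx,dy,z):
    a=np.radians(2.9); return .599+dx*np.cos(a)-dy*np.sin(a), -.0437+dx*np.sin(a)+dy*np.cos(a), z
E
python3 - <<'E'
from h import *
cam("top","t1"); go(.4746,.2633,.10,79.8)
E
```

```text
shift [282.2 -24.9 200.2] rz 10.22 level [-0.02 -0.02  0.  ] q6 -0.15
```

Call:
{"op": "play_rows", "data": {
  "targets": "100 47 -4.1 10 0 0 0;100 47 -4.1 20 0 0 0;100 47 -4.1 30 0 0 0;100 47 -4.1 40 0 0 0;100 47 -4.1 40 0 0 0;100 47.2 -4.1 40 0 0 0;100 0 0 20 0 0 10.2;100 0 0 0 0 0 0;100 0 0 0 0 0 0"
}}

```text
clock: 4.35
tool_pos: [0.476, 0.2629, 0.1015]
tool_rot: [3.14, -0.001, 1.394]
ft_force: [0.7, -0.8, 0.3]
gripper_width: 0.0855
finger_force: 0.0
```

```bash
python3 - <<'E'
from h import *
im,c=cam("wrist","w3"); go(.4746,.2633,-.003,79.8)
print(px(c,[.4746,.2633,.012]))
E
```

```text
shift [ 1.00e-01 -2.20e+00  1.05e+02] rz 0.03 level [ 0.13 -0.09 -0.  ] q6 0.58
[313.3167135  204.46193184]
```

View pics/w3.png

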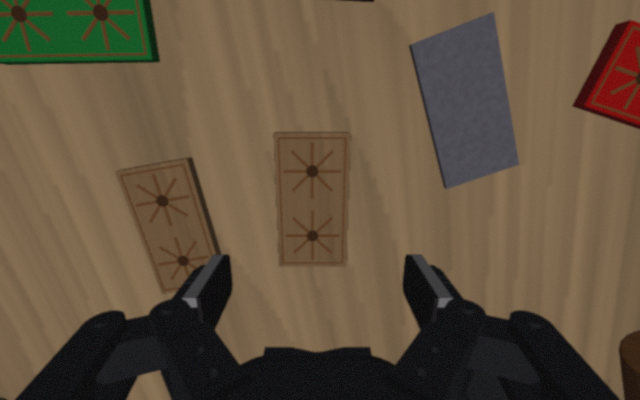

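Rosettes at (312,171) and (312,235). The panel is centred and aligned where predicted, so I'll grasp it.

Call:
{"op": "play_rows", "data": {
  "targets": "100 0 -0.7 40 0 0 0;100 0 -0.7 40 0 0 0;100 0 0 16 0 0 0;100 0 0 8 0 0 0;100 0 0 0 0 0 0;60 0 0 0 0 0 0;60 0 0 0 0 0 0;60 0 0 0 0 0 0;60 0 0 0 0 0 0;60 0 0 0 0 0 0"
}}

```text
clock: 5.65
tool_pos: [0.4759, 0.2632, -0.0017]
tool_rot: [3.139, -0.002, 1.391]
ft_force: [0.2, -0.3, 5.4]
gripper_width: 0.0585
finger_force: 65.3
```

```bash
python3 - <<'E'
from h import *
im,c=cam("wrist","w4"); print(bot.sense()); go(.4746,.2633,-.003,79.8)
cv2.imwrite("pics/w4c.png",cv2.resize(im[100:330,150:490],None,fx=2.3,fy=2.3))
E
```

```text
{'clock': 5.7, 'joint_pos': array([4.06402549e-01, 1.56502424e-01, 2.04612457e+00, 7.64061807e-05,
       9.35632259e-01, 5.86096849e-01]), 'qd': array([ 0.00138861,  0.00228853,  0.00130723, -0.00036889,  0.00033949,
       -0.00098279]), 'joint_efforts': array([ 3.59288079e-02, -3.31466568e+01, -2.63724017e+01, -3.86324048e-02,
       -2.03227513e-01,  1.42299588e-02]), 'tool_pos': array([ 0.47585784,  0.26316194, -0.00175303]), 'tool_rot': array([ 3.13884968e+00, -1.89511292e-03,  1.39105940e+00]), 'ft_force': array([-0.0073923 , -0.64244487,  6.91218491]), 'ft_torque': array([0.00095171, 0.15920705, 0.00879849]), 'finger_force': 65.28095483779907, 'gripper_width': 0.05807835381965184}
shift [-0.1 -1.3  1.2] rz -0.1 level [ 0.16 -0.11 -0.  ] q6 0.59
```

View pics/w4c.png

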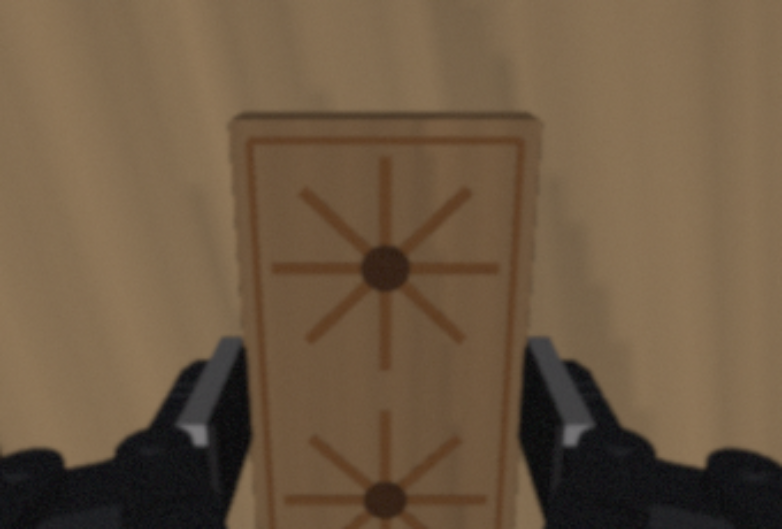

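Call:
{"op": "play_rows", "data": {
  "targets": "60 0 0 -20 0 0 0;60 0 0 -50 0 0 0;60 0 0 -60 0 0 0;60 0 0 -60 0 0 0;60 0 0 0 0 0 0;60 0 0 0 0 0 0"
}}

```text
clock: 6.45
tool_pos: [0.4739, 0.2623, 0.1858]
tool_rot: [-3.141, 0.0, 1.391]
ft_force: [0.3, -0.4, -1.1]
gripper_width: 0.0581
finger_force: 64.6
```

```bash
python3 - <<'E'
from h import *
go(*frame(0,0,.12),92.9);print(yawd(),bot.sense()["gripper_width"])
E
```

```text
shift [-278.6  177.8   65.8] rz -13.2 level [-0.03  0.02 -0.  ] q6 0.59
(np.float64(79.70245132288436), array([0.47387146, 0.26226298, 0.18580325])) 0.058071414478068246
```

Call:
{"op": "play_rows", "data": {
  "targets": "60 -46 29.6 0 0 0 0;60 -46 29.6 0 0 0 0;60 -46 29.6 0 0 0 0;60 -46 29.6 0 0 0 0;60 -46 29.6 0 0 0 0;60 -48.6 29.8 0 0 0 0;60 0 0 30 0 0 -6.6;60 0 0 36 0 0 -6.6;60 0 0 0 0 0 0;60 0 0 0 0 0 0"
}}

```text
clock: 7.7
tool_pos: [0.5991, -0.0433, 0.1199]
tool_rot: [-3.14, -0.0, 1.62]
ft_force: [0.1, 0.2, -0.1]
gripper_width: 0.0584
finger_force: 64.6
```

```bash
python3 - <<'E'
from h import *
im,c=cam("wrist","w5"); go(*frame(0,0,.007),92.9); diff("t1")
cv2.imwrite("pics/w5c.png",cv2.convertScaleAbs(cv2.resize(im[0:400,130:510],None,fx=1.5,fy=1.5),alpha=1.5))
E
```

```text
shift [ -0.3  -1.1 114.2] rz -0.05 level [0.06 0.02 0.  ] q6 -0.21
chg [317. 224.] [77, 223, 4966] [ 0.528 -0.02 ]
chg [323. 192.] [38, 22, 489] [ 0.63  -0.039]
chg [226. 243.] [41, 25, 784] [0.47  0.261]
chg [269. 335.] [21, 94, 304] [0.195 0.128]
chg [231. 391.] [51, 20, 385] [0.036 0.238]
```

View pics/w5c.png

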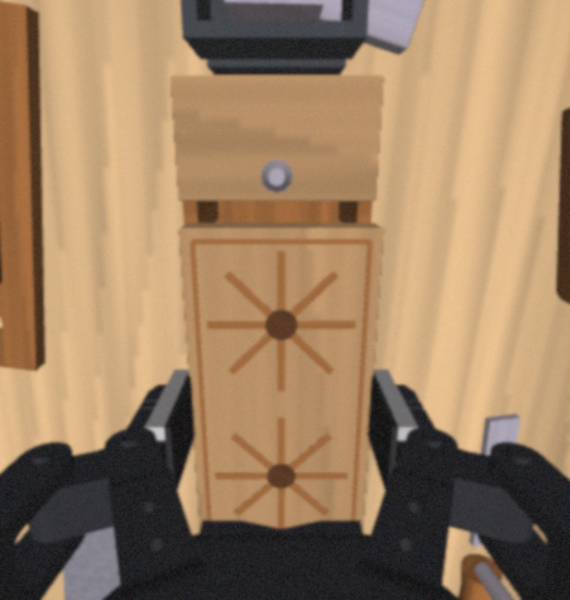

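```bash
python3 - <<'E'
from h import *
im,c=load("w5"); a=np.radians(2.9)
g=lambda x,y:(x/1.5+130,y/1.5)
def fr(P): d=P[:2]-np.array([.599,-.0437]); return (np.array([[np.cos(a),np.sin(a)],[-np.sin(a),np.cos(a)]])@d*1000).round(1)
for n,p,z in [("pintop",(277,175),.10),("blkTL",(171,76),.08),("blkTR",(383,77),.08),("blkBL",(178,199),.08),("blkBR",(377,201),.08),("ros1",(281,325),.1345),("ros2",(281,476),.1345),("panTL",(180,228),.1345),("panTR",(382,228),.1345)]: print(n,fr(w(c,g(*p),z)))
E
```

```text
pintop [ 0.4 72.4]
blkTL [-39.3 107.4]
blkTR [ 39.9 107. ]
blkBL [-39.8  62.5]
blkBR [40.6 61.7]
ros1 [ 1.8 28.7]
ros2 [  1.7 -27.3]
panTL [-27.4  58.7]
panTR [31.  58.7]
```

Call:
{"op": "play_rows", "data": {
  "targets": "60 -0.5 -1.6 30 0 0 0;60 0 0 40 0 0 0;60 0 0 25 0 0 0;60 0 0 12 0 0 0;60 0 0 6 0 0 0;60 0 0 0 0 0 0;60 0 0 0 0 0 0;100 0 0 0 0 0 0;100 0 0 0 0 0 0;100 0 0 0 0 0 0"
}}

```text
clock: 9.05
tool_pos: [0.598, -0.0441, 0.0076]
tool_rot: [3.141, 0.0, 1.621]
ft_force: [-0.3, -0.1, 0.0]
gripper_width: 0.0852
finger_force: 0.0
```

Call:
{"op": "play_rows", "data": {
  "targets": "100 0 0 0 0 0 0;100 0 0 0 0 0 0;100 0 0 -20 0 0 0;100 0 0 -50 0 0 0;100 0 0 -60 0 0 0;100 0 0 -60 0 0 0;100 0 0 0 0 0 0;100 0 0 0 0 0 0"
}}

```text
clock: 10.05
tool_pos: [0.5979, -0.044, 0.1984]
tool_rot: [3.14, 0.0, 1.621]
ft_force: [0.1, 0.6, -1.3]
gripper_width: 0.0857
finger_force: 0.0
```

```bash
python3 - <<'E'
from h import *
im,c=cam("wrist","w6"); go(.480,-.251,.10,87)
cv2.imwrite("pics/w6c.png",cv2.convertScaleAbs(im,alpha=1.5))
for p in [(-30,-58),(30,-58),(30,58),(-30,58)]: print(px(c,frame(p[0]/1e3,p[1]/1e3,.02)).round(1))
E
```

```text
shift [-201.  -127.3   96.8] rz 5.9 level [-0.08 -0.02  0.  ] q6 -0.21
[291.1 227. ]
[342.1 227. ]
[344.9 125.4]
[288.2 125.4]
```

View pics/w6c.png

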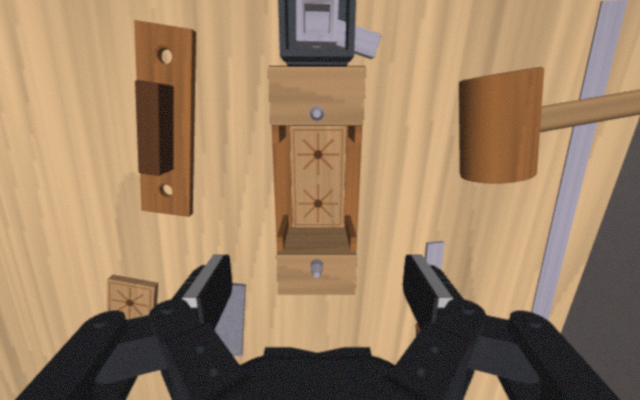

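Call:
{"op": "play_rows", "data": {
  "targets": "100 -50 -31.8 0 0 0 0;100 -50 -31.8 0 0 0 0;100 -50 -31.8 0 0 0 0;100 -51 -31.9 0 0 0 0;100 0 0 37 0 0 5.9;100 0 0 0 0 0 0;100 0 0 0 0 0 0"
}}

```text
clock: 10.98
tool_pos: [0.4808, -0.2506, 0.1599]
tool_rot: [-3.14, -0.001, 1.521]
ft_force: [-0.0, 0.3, 0.7]
gripper_width: 0.0856
finger_force: 0.0
```

```bash
cat >> h.py <<'E'
def sheet(c,im,x,y,z=.006):
    u=px(c,[x,y,z]); m=(im[:,:,0].astype(int)>im[:,:,2]+3).astype(np.uint8)
    m=cv2.morphologyEx(m,cv2.MORPH_OPEN,np.ones((5,5)))
    cs,_=cv2.findContours(m,cv2.RETR_EXTERNAL,cv2.CHAIN_APPROX_NONE)
    for q in cs:
        if cv2.contourArea(q)>800 and cv2.pointPolygonTest(q,tuple(map(float,u)),True)>-25:
            P=np.array([w(c,p[0]+[.0,.0],z)[:2]*1000 for p in q],np.float32)
            r=cv2.minAreaRect(P); b=cv2.boxPoints(r); e=max([b[1]-b[0],b[2]-b[1]],key=np.linalg.norm)
            print("sheet c",np.round(r[0],1),"size",np.round(r[1],1),"dir",np.degrees(np.arctan2(e[1],e[0])).round(1)%180)
def dots(c,im,x,y,z=.012):
    u=px(c,[x,y,z]); g=cv2.GaussianBlur(im,(3,3),0).max(2).astype(int)
    bg=cv2.medianBlur(im.max(2),41).astype(int); m=((bg-g)>25).astype(np.uint8); m=cv2.morphologyEx(m,cv2.MORPH_OPEN,np.ones((3,3)))
    n,_,st,ce=cv2.connectedComponentsWithStats(m); L=[]
    for i in range(1,n):
        a=st[i,2]/st[i,3]
        if 15<st[i,4]<600 and .6<a<1.6 and np.linalg.norm(ce[i]-u)<110: L.append(ce[i])
    W=[w(c,p,z)[:2] for p in L]
    for i in range(len(W)):
        for j in range(i):
            d=np.linalg.norm(W[i]-W[j])
            if .050<d<.062:
                e=W[i]-W[j]; print("panel c",((W[i]+W[j])/2).round(4),"d",d.round(4),"dir",np.degrees(np.arctan2(e[1],e[0])).round(1)%180)
E
python3 - <<'E'
from h import *
im,c=cam("wrist","w7"); sheet(c,im,.48,-.251); dots(c,im,.3586,-.2521); go(.480,-.251,-.001,87)
im,c=load("w3"); dots(c,im,.4746,.2633);dots(c,im,.353,.26);sheet(c,im,.605,.317)
im,c=load("w1"); dots(c,im,.4746,.2633)
E
```

```text
sheet c [ 478.5 -250.8] size [112.6  56.3] dir 86.4
panel c [ 0.3578 -0.251 ] d 0.0562 dir 80.5
shift [ -0.3  -1.5 161.8] rz 0.13 level [0.01 0.01 0.  ] q6 -0.53
panel c [0.4735 0.2637] d 0.0565 dir 79.9
panel c [0.352  0.2606] d 0.0563 dir 89.8
sheet c [605.  317.9] size [ 58.7 113.8] dir 100.2
panel c [0.4735 0.2634] d 0.0564 dir 80.1
panel c [0.3523 0.2605] d 0.0564 dir 89.5
```

Call:
{"op": "play_rows", "data": {
  "targets": "100 -0.2 -2.5 50 0 0 0.4;100 0 0 55 0 0 0;100 0 0 35 0 0 0;100 0 0 16 0 0 0;100 0 0 6 0 0 0;100 0 0 0 0 0 0;60 0 0 0 0 0 0;60 0 0 0 0 0 0;60 0 0 0 0 0 0;60 0 0 0 0 0 0"
}}

```text
clock: 12.28
tool_pos: [0.4803, -0.2528, 0.0027]
tool_rot: [3.139, 0.002, 1.512]
ft_force: [-4.3, 2.5, 18.1]
gripper_width: 0.0517
finger_force: 8.6
```

Call:
{"op": "play_rows", "data": {
  "targets": "60 0 0 0 0 0 0;60 0 0 -20 0 0 0;60 0 0 -50 0 0 0;60 0 0 -60 0 0 0;60 0 0 -60 0 0 0;60 0 0 0 0 0 0;60 0 0 0 0 0 0"
}}

```text
clock: 13.15
tool_pos: [0.4784, -0.2513, 0.1889]
tool_rot: [3.141, 0.001, 1.511]
ft_force: [-0.5, 0.0, -0.8]
gripper_width: 0.0512
finger_force: 0.0
```

```bash
python3 - <<'E'
from h import *
go(*frame(0,0,.14),92.9); R,p=Rt(); im,c=cam("wrist","w8"); sheet(c,im,p[0],p[1],p[2]+.0075)
E
```

```text
shift [214.4 108.1  48.8] rz -6.3 level [0.06 0.03 0.  ] q6 -0.52
```

```bash
python3 - <<'E'
from h import *
im,c=load("w8"); sheet(c,im,.479,-.251); go(.4785,-.2508,-.005,86.5)
E
```

```text
sheet c [ 478.7 -251.4] size [111.  56.] dir 86.7
shift [ -0.    1.  192.3] rz 0.1 level [-0.08 -0.05  0.  ] q6 -0.52
```

Call:
{"op": "play_rows", "data": {
  "targets": "100 0 0 0 0 0 0;100 0 0 10 0 0 0;100 0 0 0 0 0 0"
}}

```text
clock: 13.58
tool_pos: [0.4774, -0.2506, 0.1759]
tool_rot: [-3.138, -0.002, 1.511]
ft_force: [-0.8, -0.9, -0.2]
gripper_width: 0.0856
finger_force: 0.0
```

Call:
{"op": "play_rows", "data": {
  "targets": "100 0 1 50 0 0 0;100 0 0 55 0 0 0;100 0 0 45 0 0 0;100 0 0 22 0 0 0;100 0 0 10 0 0 0;100 0 0 0 0 0 0;58 0 0 0 0 0 0;58 0 0 0 0 0 0;58 0 0 0 0 0 0;58 0 0 0 0 0 0"
}}

```text
clock: 14.82
tool_pos: [0.4809, -0.2523, -0.0013]
tool_rot: [3.138, 0.002, 1.511]
ft_force: [-1.1, 0.5, 5.4]
gripper_width: 0.0571
finger_force: 62.7
```

Call:
{"op": "play_rows", "data": {
  "targets": "58 0 0 0 0 0 0;58 0 0 -20 0 0 0;58 0 0 -50 0 0 0;58 0 0 -60 0 0 0;58 0 0 -60 0 0 0;58 0 0 0 0 0 0;58 0 0 0 0 0 0"
}}

```text
clock: 15.7
tool_pos: [0.4793, -0.2513, 0.1867]
tool_rot: [3.141, 0.001, 1.511]
ft_force: [-0.3, 0.3, -1.3]
gripper_width: 0.0574
finger_force: 63.9
```

```bash
python3 - <<'E'
from h import *
go(*frame(0,0,.14),92.9); R,p=Rt(); im,c=cam("wrist","w9"); sheet(c,im,p[0],p[1],p[2]+.010); sheet(c,im,.4785,-.251)
E
```

```text
shift [214.3 107.1  46.7] rz -6.3 level [0.05 0.03 0.  ] q6 -0.52
sheet c [ 481.  -248.8] size [112.2  57.4] dir 86.7
sheet c [ 475.  -355.4] size [272.9 139.6] dir 86.7
```

Call:
{"op": "play_rows", "data": {
  "targets": "58 53 26.8 0 0 0 0;58 53 26.8 0 0 0 0;58 53 26.8 0 0 0 0;58 55.3 26.7 0 0 0 0;58 0 0 30 0 0 -6.3;58 0 0 17 0 0 0;58 0 0 0 0 0 0;58 0 0 0 0 0 0"
}}

```text
clock: 16.75
tool_pos: [0.599, -0.0446, 0.1396]
tool_rot: [3.141, 0.0, 1.619]
ft_force: [0.6, -1.0, 0.7]
gripper_width: 0.0567
finger_force: 63.9
```

```bash
cat >> h.py <<'E'
def fr(P):
    a=np.radians(2.9); d=np.asarray(P)[:2]-np.array([.599,-.0437]); return (np.array([[np.cos(a),np.sin(a)],[-np.sin(a),np.cos(a)]])@d*1000).round(1)
E
python3 - <<'E'
from h import *
R,p=Rt(); im,c=cam("wrist","w10"); sheet(c,im,p[0],p[1],p[2]+.0073); print(fr(p),p); go(*frame(0,0,.02),92.9)
x,y=w(c,(0,0),.1)[:2]
E
```

```text
sheet c [600.4 -44. ] size [ 58.8 115.1] dir 92.8
[-0.  -0.9] [ 0.59899897 -0.04459695  0.13960682]
shift [  1.   -0.5 120.3] rz -0.11 level [0.08 0.02 0.  ] q6 -0.21
```

Call:
{"op": "play_rows", "data": {
  "targets": "58 0.3 -1.3 35 0 0 0;58 0 0 40 0 0 0;58 0 0 27 0 0 0;58 0 0 12 0 0 0;58 0 0 6 0 0 0;58 0 0 0 0 0 0;58 0 0 0 0 0 0;100 0 0 0 0 0 0;100 0 0 0 0 0 0;100 0 0 0 0 0 0"
}}

```text
clock: 18.05
tool_pos: [0.5978, -0.0436, 0.0196]
tool_rot: [3.141, 0.0, 1.621]
ft_force: [-0.1, 0.4, -1.1]
gripper_width: 0.0855
finger_force: 0.0
```

Call:
{"op": "play_rows", "data": {
  "targets": "100 0 0 0 0 0 0;100 0 0 -20 0 0 0;100 0 0 -50 0 0 0;100 0 0 -50 0 0 0;100 0 0 -60 0 0 0;100 0 0 0 0 0 0;100 0 0 0 0 0 0"
}}

```text
clock: 18.92
tool_pos: [0.5978, -0.0435, 0.2005]
tool_rot: [3.14, 0.0, 1.621]
ft_force: [-0.1, 0.0, -1.1]
gripper_width: 0.0852
finger_force: 0.0
```

```bash
python3 - <<'E'
from h import *
im,c=cam("wrist","w11"); x,y,_=frame(0,0,0); sheet(c,im,x,y,.026); print("want",x,y); go(.3578,-.251,.13,80.7); diff("t1","t2")
E
```

```text
sheet c [600. -43.] size [ 56.4 112.9] dir 92.9
want 0.599 -0.0437
shift [-195.2 -249.3   69. ] rz 12.2 level [-0.07 -0.01  0.  ] q6 -0.21
chg [320. 216.] [79, 242, 6208] [ 0.552 -0.029]
chg [392. 240.] [39, 23, 806] [ 0.475 -0.251]
chg [226. 243.] [41, 26, 791] [0.47  0.261]
chg [266. 346.] [16, 73, 215] [0.164 0.135]
chg [239. 389.] [36, 20, 203] [0.04  0.215]
```

Call:
{"op": "play_rows", "data": {
  "targets": "100 -39 -50 0 0 0 0;100 -39 -50 0 0 0 0;100 -39 -50 5 0 0 0;100 -39 -50 10 0 0 0;100 -39.2 -49.3 10 0 0 0;100 0 0 15 0 0 6.1;100 0 0 15 0 0 6.1;100 0 0 0 0 0 0;100 0 0 0 0 0 0"
}}

```text
clock: 20.15
tool_pos: [0.3629, -0.247, 0.1445]
tool_rot: [-3.141, -0.001, 1.41]
ft_force: [-0.8, 0.3, 0.6]
gripper_width: 0.0851
finger_force: 0.0
```

```bash
python3 - <<'E'
from h import *
im,c=cam("wrist","w12"); dots(c,im,.3578,-.251); go(.3578,-.251,-.003,80.7)
E
```

```text
panel c [ 0.3582 -0.2512] d 0.0563 dir 80.8
shift [ -4.7  -4.7 148. ] rz 0.1 level [-0.01 -0.    0.  ] q6 -0.56
```

Call:
{"op": "play_rows", "data": {
  "targets": "100 -4.8 -4.3 40 0 0 0;100 0 0 45 0 0 0;100 0 0 35 0 0 0;100 0 0 18 0 0 0;100 0 0 9 0 0 0;100 0 0 0 0 0 0;60 0 0 0 0 0 0;60 0 0 0 0 0 0;60 0 0 0 0 0 0;60 0 0 0 0 0 0"
}}

```text
clock: 21.45
tool_pos: [0.3592, -0.2524, -0.0004]
tool_rot: [3.139, 0.002, 1.409]
ft_force: [-0.5, 0.5, 7.3]
gripper_width: 0.0576
finger_force: 64.8
```

Call:
{"op": "play_rows", "data": {
  "targets": "60 0 0 0 0 0 0;60 0 0 -20 0 0 0;60 0 0 -50 0 0 0;60 0 0 -60 0 0 0;60 0 0 -60 0 0 0;60 0 0 0 0 0 0;60 0 0 0 0 0 0"
}}

```text
clock: 22.32
tool_pos: [0.3576, -0.251, 0.1873]
tool_rot: [-3.141, -0.0, 1.408]
ft_force: [0.1, 0.4, -1.7]
gripper_width: 0.058
finger_force: 64.7
```

```bash
python3 - <<'E'
from h import *
go(*frame(0,0,.14),92.9); R,p=Rt();im,c=cam("wrist","w13"); dots(c,im,p[0],p[1],p[2]+.0135); print(p)
E
```

```text
shift [243.6 204.7  47.3] rz -12.2 level [-0.02 -0.01  0.  ] q6 -0.57
panel c [ 0.3397 -0.2331] d 0.0527 dir 23.900000000000006
panel c [ 0.3832 -0.2401] d 0.0524 dir 137.6
panel c [ 0.3593 -0.25  ] d 0.0559 dir 80.7
panel c [ 0.3352 -0.2607] d 0.0517 dir 139.2
panel c [ 0.3787 -0.2677] d 0.0517 dir 22.599999999999994
[ 0.35763519 -0.25098062  0.18734831]
```

Call:
{"op": "play_rows", "data": {
  "targets": "60 40.6 34.1 0 0 0 0;60 40.6 34.1 0 0 0 0;60 40.6 34.1 0 0 0 0;60 40.6 34.1 0 0 0 0;60 40.6 34.1 0 0 0 0;60 40.6 34.2 0 0 0 0;60 0 0 20 0 0 -6.1;60 0 0 27 0 0 -6.1;60 0 0 0 0 0 0;60 0 0 0 0 0 0"
}}

```text
clock: 23.62
tool_pos: [0.5989, -0.044, 0.1402]
tool_rot: [-3.14, -0.0, 1.62]
ft_force: [0.2, 0.0, -0.3]
gripper_width: 0.0584
finger_force: 64.7
```

```bash
python3 - <<'E'
from h import *
R,p=Rt();im,c=cam("wrist","w14"); dots(c,im,p[0],p[1],p[2]+.013); print(p); go(*frame(0,0,.0265),92.9)
print(frame(0,0,0))
E
```

```text
panel c [ 0.5775 -0.031 ] d 0.0532 dir 36.19999999999999
panel c [ 0.6217 -0.0286] d 0.0527 dir 149.6
panel c [ 0.6004 -0.0433] d 0.0561 dir 92.8
panel c [ 0.5789 -0.059 ] d 0.0519 dir 151.7
panel c [ 0.6231 -0.0566] d 0.0519 dir 34.5
[ 0.59891629 -0.04402902  0.14018692]
shift [  0.5  -0.5 114.7] rz -0.09 level [0.02 0.01 0.  ] q6 -0.21
(np.float64(0.599), np.float64(-0.0437), 0)
```

Call:
{"op": "play_rows", "data": {
  "targets": "60 -0.3 -1.4 35 0 0 0;60 0 0 40 0 0 0;60 0 0 22 0 0 0;60 0 0 11 0 0 0;60 0 0 6 0 0 0;60 0 0 0 0 0 0;60 0 0 0 0 0 0;100 0 0 0 0 0 0;100 0 0 0 0 0 0;100 0 0 0 0 0 0"
}}

```text
clock: 24.92
tool_pos: [0.5982, -0.0444, 0.0272]
tool_rot: [3.141, 0.0, 1.621]
ft_force: [0.3, 0.1, -0.4]
gripper_width: 0.0856
finger_force: 0.0
```

Call:
{"op": "play_rows", "data": {
  "targets": "100 0 0 0 0 0 0;100 0 0 -20 0 0 0;100 0 0 -50 0 0 0;100 0 0 -50 0 0 0;100 0 0 -60 0 0 0;100 0 0 0 0 0 0;100 0 0 0 0 0 0"
}}

```text
clock: 25.8
tool_pos: [0.598, -0.0443, 0.208]
tool_rot: [3.14, 0.0, 1.621]
ft_force: [-0.4, -0.1, -1.0]
gripper_width: 0.0857
finger_force: 0.0
```

```bash
python3 - <<'E'
from h import *
im,c=cam("wrist","w15"); x,y,_=frame(0,0,0); dots(c,im,x,y,.038); print("want",x,y); go(.6053,.3175,.19,100.2); diff("t2","t3")
E
```

```text
panel c [ 0.6004 -0.0436] d 0.0557 dir 92.7
want 0.599 -0.0437
shift [360.9  26.3  16.4] rz -7.3 level [-0.07 -0.01  0.  ] q6 -0.21
chg [330. 145.] [40, 9, 104] [ 0.781 -0.062]
chg [354. 148.] [8, 7, 26] [ 0.771 -0.141]
chg [315. 192.] [16, 16, 107] [ 0.629 -0.013]
chg [338. 195.] [10, 12, 97] [ 0.621 -0.086]
chg [393. 279.] [40, 25, 772] [ 0.355 -0.251]
```

Call:
{"op": "play_rows", "data": {
  "targets": "100 51.5 3.7 0 0 0 0;100 51.5 3.7 0 0 0 0;100 51.5 3.7 0 0 0 0;100 51.5 3.7 0 0 0 0;100 51.5 3.7 0 0 0 0;100 51.5 3.7 10 0 0 0;100 51.5 3.7 20 0 0 0;100 0 0 20 0 0 -7.3;100 0 0 0 0 0 0;100 0 0 0 0 0 0"
}}

```text
clock: 27.15
tool_pos: [0.6055, 0.3164, 0.1564]
tool_rot: [-3.14, 0.0, 1.746]
ft_force: [-0.5, -0.6, 0.5]
gripper_width: 0.0851
finger_force: 0.0
```

```bash
python3 - <<'E'
from h import *
im,c=cam("wrist","w16"); sheet(c,im,.6053,.3175); dots(c,im,.352,.26);go(.6053,.3175,-.005,100.2)
cv2.imwrite("pics/w16c.png",cv2.convertScaleAbs(im,alpha=1.6))
E
```

```text
sheet c [605.2 318.3] size [ 56.3 112.5] dir 100.2
panel c [0.3516 0.2604] d 0.0561 dir 89.6
shift [  1.1  -0.6 162.4] rz -0.13 level [ 0.03 -0.   -0.  ] q6 0.23
```

View pics/w16c.png

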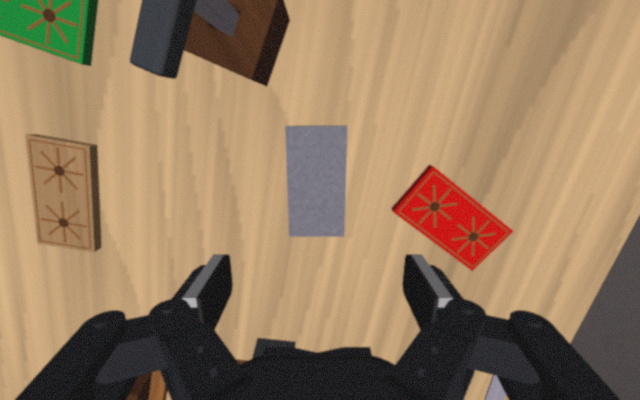

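The sheet at (317,181) is centred under the gripper. The key bar at (160,30) and the red decoy at (452,217) are clear of it.

Call:
{"op": "play_rows", "data": {
  "targets": "100 1.6 -0.6 40 0 0 0;100 0 0 50 0 0 0;100 0 0 40 0 0 0;100 0 0 22 0 0 0;100 0 0 10 0 0 0;100 0 0 0 0 0 0;58 0 0 0 0 0 0;58 0 0 0 0 0 0;58 0 0 0 0 0 0;58 0 0 0 0 0 0"
}}

```text
clock: 28.45
tool_pos: [0.6066, 0.3193, -0.0023]
tool_rot: [3.137, -0.001, 1.749]
ft_force: [0.4, 0.2, 5.9]
gripper_width: 0.0575
finger_force: 64.4
```

Call:
{"op": "play_rows", "data": {
  "targets": "58 0 0 0 0 0 0;58 0 0 -20 0 0 0;58 0 0 -50 0 0 0;58 0 0 -60 0 0 0;58 0 0 -60 0 0 0;58 0 0 0 0 0 0;58 0 0 0 0 0 0"
}}

```text
clock: 29.32
tool_pos: [0.6045, 0.3184, 0.1856]
tool_rot: [3.141, -0.0, 1.749]
ft_force: [-0.3, -0.4, -0.7]
gripper_width: 0.0573
finger_force: 64.0
```

```bash
python3 - <<'E'
from h import *
go(*frame(0,0,.19),92.9); R,p=Rt(); im,c=cam("wrist","w17"); sheet(c,im,p[0],p[1],p[2]+.0073);print(p)
E
```

```text
shift [-355.4  -69.5   -4.5] rz 7.3 level [ 0.04 -0.01 -0.  ] q6 0.23
sheet c [605.5 318.3] size [ 59.8 113.7] dir 100.2
[0.60449406 0.31842377 0.18561564]
```

Call:
{"op": "play_rows", "data": {
  "targets": "58 -50.8 -9.9 0 0 0 0;58 -50.8 -9.9 0 0 0 0;58 -50.8 -9.9 0 0 0 0;58 -50.8 -9.9 0 0 0 0;58 -50.8 -9.9 0 0 0 0;58 -50.8 -9.9 0 0 0 0;58 -50.6 -10.1 0 0 0 0;58 0 0 40 0 0 7.3;58 0 0 0 0 0 0;58 0 0 0 0 0 0"
}}

```text
clock: 30.62
tool_pos: [0.5988, -0.0431, 0.1442]
tool_rot: [-3.14, -0.0, 1.624]
ft_force: [0.6, 0.3, -0.5]
gripper_width: 0.0575
finger_force: 64.2
```

```bash
python3 - <<'E'
from h import *
R,p=Rt(); im,c=cam("wrist","w18"); sheet(c,im,p[0],p[1],p[2]+.0073);print(p); go(*frame(0,0,.038),92.9)
E
```

```text
sheet c [600.5 -43.1] size [ 59.3 113.7] dir 93.1
[ 0.59880769 -0.04307735  0.14424841]
shift [ -0.6  -0.6 107.4] rz 0.14 level [0.02 0.   0.  ] q6 -0.21
```

Call:
{"op": "play_rows", "data": {
  "targets": "58 -0.6 -1.4 30 0 0 0.1;58 0 0 40 0 0 0;58 0 0 21 0 0 0;58 0 0 11 0 0 0;58 0 0 5 0 0 0;58 0 0 0 0 0 0;58 0 0 0 0 0 0;100 0 0 0 0 0 0;100 0 0 0 0 0 0;100 0 0 0 0 0 0"
}}

```text
clock: 31.92
tool_pos: [0.598, -0.0443, 0.0381]
tool_rot: [3.141, 0.0, 1.62]
ft_force: [0.6, 0.2, -1.2]
gripper_width: 0.085
finger_force: 0.0
```

Call:
{"op": "play_rows", "data": {
  "targets": "100 0 0 0 0 0 0;100 0 0 -20 0 0 0;100 0 0 -50 0 0 0;100 0 0 -50 0 0 0;100 0 0 -50 0 0 0;100 0 0 0 0 0 0;100 0 0 0 0 0 0"
}}

```text
clock: 32.8
tool_pos: [0.5979, -0.0443, 0.2087]
tool_rot: [3.141, 0.0, 1.62]
ft_force: [0.1, -0.7, -0.2]
gripper_width: 0.0854
finger_force: 0.0
```

```bash
python3 - <<'E'
from h import *
im,c=cam("wrist","w19"); x,y,_=frame(0,0,0); sheet(c,im,x,y,.044); print("want",x,y); go(.352,.2605,.15,89.7); diff("t3","t4")
E
```

```text
sheet c [600.2 -44.8] size [ 56.7 112.5] dir 93.0
want 0.599 -0.0437
shift [ 316.3 -230.    57.6] rz 3.1 level [-0.08 -0.02  0.  ] q6 -0.21
chg [210. 202.] [41, 26, 799] [0.602 0.316]
chg [338. 195.] [10, 12, 88] [ 0.62  -0.087]
chg [314. 193.] [15, 6, 82] [ 0.625 -0.011]
```

Now panel A.

Call:
{"op": "play_rows", "data": {
  "targets": "100 39.5 -28.8 0 0 0 0;100 39.5 -28.8 0 0 0 0;100 39.5 -28.8 0 0 0 0;100 39.5 -28.8 0 0 0 0;100 39.5 -28.8 0 0 0 0;100 39.5 -28.8 0 0 0 0;100 39.5 -28.7 20 0 0 0;100 39.8 -28.5 18 0 0 0;100 0 0 20 0 0 3.1;100 0 0 0 0 0 0"
}}

```text
clock: 34.15
tool_pos: [0.3504, 0.2597, 0.1467]
tool_rot: [-3.136, 0.003, 1.568]
ft_force: [-0.4, 0.3, -0.1]
gripper_width: 0.0858
finger_force: 0.0
```

Call:
{"op": "play_rows", "data": {
  "targets": "100 0 0 0 0 0 0"
}}

```text
clock: 34.28
tool_pos: [0.3529, 0.2601, 0.1498]
tool_rot: [-3.141, 0.0, 1.566]
ft_force: [0.2, 0.4, -0.0]
gripper_width: 0.0855
finger_force: 0.0
```

```bash
python3 - <<'E'
from h import *
im,c=cam("wrist","w20"); dots(c,im,.352,.2605); go(.352,.2605,-.003,89.7)
E
```

```text
panel c [0.3525 0.2608] d 0.0562 dir 89.5
shift [  0.3  -1.4 153.4] rz -0.03 level [ 0.02 -0.01 -0.  ] q6 0.52
```

Call:
{"op": "play_rows", "data": {
  "targets": "100 0.5 -0.8 40 0 0 0;100 0 0 45 0 0 0;100 0 0 40 0 0 0;100 0 0 18 0 0 0;100 0 0 9.5 0 0 0;100 0 0 0 0 0 0;60 0 0 0 0 0 0;60 0 0 0 0 0 0;60 0 0 0 0 0 0;60 0 0 0 0 0 0"
}}

```text
clock: 35.58
tool_pos: [0.3534, 0.2617, -0.0008]
tool_rot: [3.139, -0.002, 1.566]
ft_force: [-0.1, -0.9, 5.4]
gripper_width: 0.0582
finger_force: 64.8
```

Call:
{"op": "play_rows", "data": {
  "targets": "60 0 0 0 0 0 0;60 0 0 -20 0 0 0;60 0 0 -50 0 0 0;60 0 0 -60 0 0 0;60 0 0 -60 0 0 0;60 0 0 0 0 0 0;60 0 0 0 0 0 0"
}}

```text
clock: 36.45
tool_pos: [0.3515, 0.2607, 0.1869]
tool_rot: [-3.141, 0.0, 1.566]
ft_force: [0.6, -0.3, -1.8]
gripper_width: 0.0581
finger_force: 64.6
```

```bash
python3 - <<'E'
from h import *
go(*frame(0,0,.15),92.9)
E
```

```text
shift [-303.1  249.1   36.9] rz -3.2 level [-0.02  0.01 -0.  ] q6 0.52
```

Call:
{"op": "play_rows", "data": {
  "targets": "60 -38 31.1 0 0 0 0;60 -38 31.1 0 0 0 0;60 -38 31.1 0 0 0 0;60 -38 31.1 0 0 0 0;60 -38 31.1 0 0 0 0;60 -38 31.1 0 0 0 0;60 -38 31.1 0 0 0 0;60 -37.1 31.4 20 0 0 0;60 0 0 17 0 0 -3.2;60 0 0 0 0 0 0"
}}

```text
clock: 37.7
tool_pos: [0.5966, -0.0435, 0.1452]
tool_rot: [-3.133, -0.002, 1.62]
ft_force: [0.0, 0.1, -1.4]
gripper_width: 0.0583
finger_force: 64.6
```

Call:
{"op": "play_rows", "data": {
  "targets": "60 0 0 0 0 0 0"
}}

```text
clock: 37.83
tool_pos: [0.5986, -0.043, 0.1493]
tool_rot: [-3.14, -0.0, 1.621]
ft_force: [0.3, -0.3, 0.4]
gripper_width: 0.0582
finger_force: 64.6
```

```bash
python3 - <<'E'
from h import *
R,p=Rt();im,c=cam("wrist","w21"); dots(c,im,p[0],p[1],p[2]+.013); print(p); go(*frame(0,0,.0445),92.9)
E
```

```text
panel c [ 0.5772 -0.0307] d 0.0526 dir 35.0
panel c [ 0.6215 -0.0282] d 0.052 dir 151.0
panel c [ 0.6001 -0.0437] d 0.0563 dir 92.8
panel c [ 0.5786 -0.0588] d 0.0527 dir 150.3
panel c [ 0.6229 -0.0564] d 0.0528 dir 36.0
[ 0.59863176 -0.04301439  0.14926835]
shift [-7.000e-01 -1.000e-01  1.058e+02] rz 0.01 level [-0.02 -0.01  0.  ] q6 -0.21
```

Call:
{"op": "play_rows", "data": {
  "targets": "60 0 -1.2 30 0 0 0;60 0 0 40 0 0 0;60 0 0 19 0 0 0;60 0 0 11 0 0 0;60 0 0 5 0 0 0;60 0 0 0 0 0 0;60 0 0 0 0 0 0;100 0 0 0 0 0 0;100 0 0 0 0 0 0;100 0 0 0 0 0 0"
}}

```text
clock: 39.12
tool_pos: [0.5984, -0.0436, 0.0456]
tool_rot: [3.141, 0.0, 1.621]
ft_force: [0.1, 0.3, 0.2]
gripper_width: 0.0852
finger_force: 0.0
```

Call:
{"op": "play_rows", "data": {
  "targets": "100 0 0 0 0 0 0;100 0 0 -20 0 0 0;100 0 0 -50 0 0 0;100 0 0 -50 0 0 0;100 0 0 -50 0 0 0;100 0 0 0 0 0 0;100 0 0 0 0 0 0"
}}

```text
clock: 40.0
tool_pos: [0.5982, -0.0435, 0.2162]
tool_rot: [3.141, 0.0, 1.621]
ft_force: [0.6, 0.6, -0.2]
gripper_width: 0.0853
finger_force: 0.0
```

```bash
python3 - <<'E'
from h import *
im,c=cam("wrist","w22"); x,y,_=frame(0,0,0); dots(c,im,x,y,.056); print("want",x,y); go(.4325,.0029,.15,84.8); diff("t4","t5")
E
```

```text
panel c [ 0.6004 -0.0448] d 0.0562 dir 92.8
want 0.599 -0.0437
shift [  54.6 -162.4   64.9] rz 8.1 level [-0.08 -0.02  0.  ] q6 -0.21
chg [337. 145.] [41, 7, 112] [ 0.782 -0.085]
chg [338. 193.] [10, 15, 113] [ 0.624 -0.087]
chg [314. 193.] [16, 9, 97] [ 0.626 -0.011]
chg [226. 284.] [41, 21, 689] [0.347 0.258]
```

```bash
python3 - <<'E'
from h import *
im,c=load("w6")
im=cv2.convertScaleAbs(im,alpha=1.5)
seg(c,(166.5,189.5),(166.3,56),.012,"holes")
# refine: bright blob centroid near each
for u,v in[(166,189),(166,56)]:
    P=im[v-8:v+9,u-8:u+9].max(2).astype(float); m=P>P.min()+.6*(P.max()-P.min()); yy,xx=np.nonzero(m); print(u-8+xx.mean(),v-8+yy.mean(),m.sum())
E
```

```text
holes mid [0.4336 0.0036] d 0.1418 dir 84.2
168.0441176470588 189.39705882352942 68
167.0810810810811 56.31531531531532 111
```

Call:
{"op": "play_rows", "data": {
  "targets": "100 18.2 -54.1 0 0 0 0;100 18.2 -54.1 0 0 0 0;100 18.2 -54.2 0 0 0 0;100 0 0 20 0 0 8.1;100 0 0 30 0 0 0;100 0 0 0 0 0 0;100 0 0 0 0 0 0"
}}

```text
clock: 40.98
tool_pos: [0.4333, 0.0027, 0.1654]
tool_rot: [-3.141, -0.0, 1.48]
ft_force: [-0.2, -0.1, 0.9]
gripper_width: 0.0854
finger_force: 0.0
```

```bash
python3 - <<'E'
from h import *
im,c=cam("wrist","w23"); go(.4328,.0029,.03,84.7)
cv2.imwrite("pics/w23c.png",cv2.convertScaleAbs(im[0:400,120:520],alpha=1.6))
for y in(.072,-.072):
    a=np.radians(84.7); print(px(c,[.4328+y*np.cos(a),.0029+y*np.sin(a),.012]))
E
```

```text
shift [ 1.000e-01 -1.100e+00  1.361e+02] rz 0.1 level [0.03 0.   0.  ] q6 -0.03
[315.21638228 112.36983953]
[315.21701217 247.78924541]
```

View pics/w23c.png

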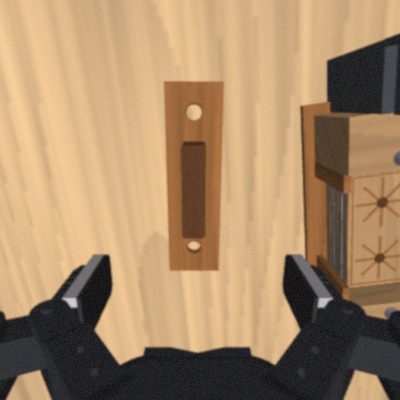

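Call:
{"op": "play_rows", "data": {
  "targets": "100 0 -1.6 40 0 0 0.1;100 0 0 50 0 0 0;100 0 0 35 0 0 0;100 0 0 15 0 0 0;100 0 0 9 0 0 0;100 0 0 0 0 0 0;15 0 0 0 0 0 0;15 0 0 0 0 0 0;15 0 0 0 0 0 0;15 0 0 0 0 0 0",
  "grip_force": 90
}}

```text
clock: 42.28
tool_pos: [0.432, 0.0029, 0.017]
tool_rot: [3.141, 0.0, 1.478]
ft_force: [0.1, -0.3, -3.2]
gripper_width: 0.0207
finger_force: 88.2
```

Call:
{"op": "play_rows", "data": {
  "targets": "15 0 0 0 0 0 0;15 0 0 0 0 0 0;15 0 0 0 0 0 0;15 0 0 0 0 0 0;15 0 0 0 0 0 0"
}}

```text
clock: 42.9
tool_pos: [0.4321, 0.0029, 0.017]
tool_rot: [3.141, 0.0, 1.478]
ft_force: [-1.2, 0.1, 6.2]
gripper_width: 0.0206
finger_force: 89.6
```

```bash
python3 - <<'E'
from h import *
go(.4328,.0029,.016,84.7)
E
```

```text
shift [0.1 0.7 1. ] rz 0.0 level [0.03 0.   0.  ] q6 -0.03
```

Call:
{"op": "play_rows", "data": {
  "targets": "15 0 0 -20 0 0 0;15 0 0 -50 0 0 0;15 0 0 -50 0 0 0;15 0 0 -15 0 0 0;15 0 0 0 0 0 0;15 0 0 0 0 0 0"
}}

```text
clock: 43.65
tool_pos: [0.4299, 0.0031, 0.1483]
tool_rot: [-3.137, -0.0, 1.478]
ft_force: [-0.2, 1.1, -3.6]
gripper_width: 0.0206
finger_force: 89.1
```

```bash
python3 - <<'E'
from h import *
go(*frame(0,0,.135),92.9)
E
```

```text
shift [-31.  172.7  12.4] rz -8.2 level [-0.29 -0.01  0.  ] q6 -0.03
```

Call:
{"op": "play_rows", "data": {
  "targets": "15 -7.6 42.7 0 0 0 0;15 -7.6 42.7 0 0 0 0;15 -7.6 42.7 0 0 0 0;15 -7.6 42.8 0 0 0 0;15 0 0 0 0 0 -8.2;15 0 0 0 0 0 0;15 0 0 0 0 0 0;15 0 0 0 0 0 0"
}}

```text
clock: 44.65
tool_pos: [0.5984, -0.043, 0.1508]
tool_rot: [-3.141, -0.0, 1.621]
ft_force: [0.0, 0.1, -2.5]
gripper_width: 0.0206
finger_force: 90.4
```

```bash
python3 - <<'E'
from h import *
R,p=Rt(); im,c=cam("wrist","w24"); go(*frame(0,0,.135),92.9); print(p)
z=p[2]-.017+.012
for y in(.072,-.072): print("pin at tip",px(c,frame(0,y,.1)),"hole expected",px(c,[*(p[:2]+R[:2,0]*y),z]))
cv2.imwrite("pics/w24c.png",cv2.convertScaleAbs(cv2.resize(im[0:300,210:420],None,fx=2,fy=2,interpolation=cv2.INTER_CUBIC),alpha=1.6))
E
```

```text
shift [-0.7  0.4 16.2] rz -0.04 level [-0.01 -0.    0.  ] q6 -0.21
[ 0.59841534 -0.04295675  0.15084999]
pin at tip [315.59338325 116.3660702 ] hole expected [314.05235965 117.56976016]
pin at tip [316.00142846 308.43920194] hole expected [314.70930161 354.67381535]
```

View pics/w24c.png

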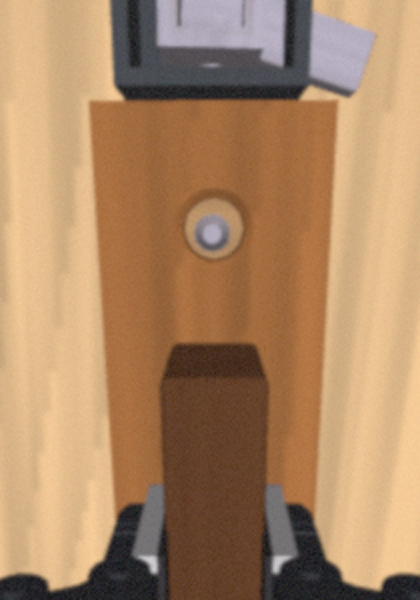

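```bash
python3 - <<'E'
from h import *
im,c=load("w24"); print(c[0])
o=-c[1].T@c[2]; print("cam",o,"nadir",px(c,[o[0],o[1],0]))
A=im.astype(int)
print("col316 rows85-140", [tuple(A[r,315:318].mean(0).astype(int)) for r in range(86,140)])
print("row116", [tuple(A[114:118,u].mean(0).astype(int)) for u in range(294,340)])
E
```

```text
[[295.35143583   0.         317.04324368]
 [  0.         295.35143583 200.69268326]
 [  0.           0.           1.        ]]
cam [0.59619224 0.03388887 0.29402102] nadir [317.36420031 107.01573728]
col316 rows85-140 [(np.int64(41), np.int64(69), np.int64(103)), (np.int64(38), np.int64(67), np.int64(102)), (np.int64(43), np.int64(70), np.int64(105)), (np.int64(41), np.int64(68), np.int64(104)), (np.int64(42), np.int64(69), np.int64(104)), (np.int64(40), np.int64(69), np.int64(104)), (np.int64(41), np.int64(69), np.int64(104)), (np.int64(39), np.int64(66), np.int64(101)), (np.int64(35), np.int64(60), np.int64(90)), (np.int64(34), np.int64(56), np.int64(85)), (np.int64(31), np.int64(53), np.int64(82)), (np.int64(30), np.int64(54), np.int64(82)), (np.int64(36), np.int64(58), np.int64(84)), (np.int64(50), np.int64(73), np.int64(97)), (np.int64(60), np.int64(84), np.int64(108)), (np.int64(61), np.int64(86), np.int64(109)), (np.int64(62), np.int64(87), np.int64(111)), (np.int64(63), np.int64(88), np.int64(112)), (np.int64(63), np.int64(89), np.int64(114)), (np.int64(63), np.int64(89), np.
[... 2917 characters left out ...]
), np.int64(79), np.int64(90)), (np.int64(72), np.int64(87), np.int64(106)), (np.int64(66), np.int64(88), np.int64(112)), (np.int64(64), np.int64(89), np.int64(114)), (np.int64(63), np.int64(88), np.int64(113)), (np.int64(63), np.int64(87), np.int64(112)), (np.int64(56), np.int64(80), np.int64(103)), (np.int64(44), np.int64(65), np.int64(88)), (np.int64(33), np.int64(54), np.int64(81)), (np.int64(33), np.int64(57), np.int64(88)), (np.int64(32), np.int64(59), np.int64(91)), (np.int64(34), np.int64(61), np.int64(94)), (np.int64(36), np.int64(64), np.int64(98)), (np.int64(40), np.int64(69), np.int64(103)), (np.int64(41), np.int64(69), np.int64(104)), (np.int64(39), np.int64(68), np.int64(104))]
```

```bash
python3 - <<'E'
from h import *
im,c=load("w24")
print("bottom rim",fr(w(c,(316.8,113.5),.134)),"top rim",fr(w(c,(316.7,112.2),.146)),"pin",fr(w(c,(316,116),.1)),"tcp",fr([.59842,-.04296]))
im,c=load("w23")
seg(c,(314,246),(314,112),.012)
E
```

```text
bottom rim [ 0.8 74.4] top rim [ 0.8 75.3] pin [ 0.3 72.2] tcp [-0.5  0.8]
 mid [0.4317 0.0043] d 0.1422 dir 84.6
```

Call:
{"op": "play_rows", "data": {
  "targets": "15 -2.3 -0.4 10 0 0 0;15 0 0 12 0 0 0;15 0 0 10 0 0 0;15 0 0 0 0 0 0;15 0 0 0 0 0 0;15 0 0 0 0 0 0"
}}

```text
clock: 45.45
tool_pos: [0.5992, -0.0455, 0.12]
tool_rot: [3.141, 0.0, 1.621]
ft_force: [0.4, 0.3, -3.3]
gripper_width: 0.0205
finger_force: 90.5
```

```bash
python3 - <<'E'
from h import *
R,p=Rt(); im,c=cam("wrist","w25"); print(p,fr(p)); z=p[2]-.017
A=im.astype(int); v=int(px(c,frame(0,.072,z+.012))[1]); u=int(px(c,frame(0,.072,z))[0])
print("exp top",px(c,frame(0,.072,z+.012)),"bot",px(c,frame(0,.072,z)),"pin",px(c,frame(0,.072,.1)))
print("col",v-26,[int(x) for x in A[v-26:v+28,u-1:u+2].sum(2).mean(1)/3]); print("row",u-26,[int(x) for x in A[v-1:v+2,u-26:u+28].sum(2).mean(0)/3])
E
```

```text
[ 0.59920825 -0.04553512  0.11999023] [ 0.1 -1.8]
exp top [313.7879505  113.58700954] bot [314.01293044 113.08782063] pin [314.06387122 112.97479244]
col 87 [71, 70, 71, 69, 71, 71, 69, 63, 59, 56, 57, 60, 73, 85, 91, 93, 92, 92, 91, 93, 99, 107, 111, 112, 112, 111, 111, 113, 112, 112, 111, 103, 80, 61, 55, 58, 67, 80, 86, 89, 88, 77, 63, 60, 66, 69, 70, 70, 71, 70, 70, 71, 69, 71]
row 288 [64, 65, 63, 63, 66, 65, 67, 69, 67, 65, 64, 63, 60, 58, 68, 80, 79, 71, 71, 74, 85, 100, 109, 110, 111, 111, 112, 112, 113, 113, 110, 99, 82, 71, 70, 72, 80, 86, 88, 89, 88, 87, 80, 67, 57, 58, 61, 62, 66, 69, 71, 71, 71, 70]
```

Call:
{"op": "play_rows", "data": {
  "targets": "15 0 -1.2 2 0 0 0;15 0 0 0 0 0 0;15 0 0 0 0 0 0;15 0 0 0 0 0 0"
}}

```text
clock: 46.0
tool_pos: [0.5976, -0.0455, 0.1174]
tool_rot: [3.141, 0.0, 1.621]
ft_force: [1.1, 0.5, -3.4]
gripper_width: 0.0206
finger_force: 90.5
```

```bash
cat >> h.py <<'E'
def prof():
    R,p=Rt(); im,c=cam("wrist"); print(p,fr(p),"yaw",yawd()[0]); z=p[2]-.017
    A=im.astype(int); u,v=map(int,px(c,frame(0,.072,z)))
    print("col",v-22,[int(x) for x in A[v-22:v+22,u-1:u+2].sum(2).mean(1)/3]); print("row",u-22,[int(x) for x in A[v-1:v+2,u-22:u+22].sum(2).mean(0)/3])
E
python3 -c "
from h import *
prof()"
```

```text
[ 0.59761298 -0.04554452  0.11743347] [-1.5 -1.8] yaw 92.89720250833268
col 91 [70, 69, 69, 63, 54, 56, 56, 61, 79, 89, 92, 94, 91, 91, 91, 92, 97, 105, 111, 113, 112, 112, 112, 111, 113, 112, 112, 107, 87, 66, 57, 56, 62, 79, 85, 88, 88, 83, 65, 60, 66, 69, 70, 69]
row 295 [66, 65, 64, 63, 64, 62, 59, 69, 83, 88, 88, 85, 78, 73, 71, 75, 83, 99, 108, 110, 111, 111, 112, 111, 112, 112, 110, 102, 86, 74, 71, 73, 78, 86, 87, 81, 67, 56, 57, 60, 62, 66, 69, 71]
```

Call:
{"op": "play_rows", "data": {
  "targets": "15 0 0.3 3 0 0 0;15 0 0 3 0 0 0;15 0 0 3 0 0 0;15 0 0 3 0 0 0;15 0 0 0 0 0 0;15 0 0 0 0 0 0"
}}

```text
clock: 46.8
tool_pos: [0.5979, -0.0456, 0.1054]
tool_rot: [3.141, 0.0, 1.621]
ft_force: [0.1, 0.1, -3.3]
gripper_width: 0.0203
finger_force: 90.5
```

Call:
{"op": "play_rows", "data": {
  "targets": "15 0 0 2 0 0 0;15 0 0 2 0 0 0;15 0 0 2 0 0 0;15 0 0 1.5 0 0 0;15 0 0 0 0 0 0;15 0 0 0 0 0 0"
}}

```text
clock: 47.55
tool_pos: [0.5979, -0.0455, 0.0981]
tool_rot: [3.141, 0.0, 1.621]
ft_force: [-1.9, 0.4, -1.0]
gripper_width: 0.0206
finger_force: 90.8
```

Call:
{"op": "play_rows", "data": {
  "targets": "15 0 0 1 0 0 0;15 0 0 1 0 0 0;15 0 0 0 0 0 0;15 0 0 0 0 0 0"
}}

```text
clock: 48.05
tool_pos: [0.5983, -0.0453, 0.0973]
tool_rot: [3.141, -0.0, 1.621]
ft_force: [-5.0, 3.4, 5.3]
gripper_width: 0.0204
finger_force: 91.9
```

Call:
{"op": "play_rows", "data": {
  "targets": "15 0 0 0.5 0 0 0;100 0 0 0 0 0 0;100 0 0 0 0 0 0;100 0 0 0 0 0 0;100 0 0 0 0 0 0;100 0 0 0 0 0 0;100 0 0 -30 0 0 0;100 0 0 -50 0 0 0;100 0 0 -50 0 0 0;100 0 0 -20 0 0 0"
}}

```text
clock: 49.3
tool_pos: [0.5994, -0.0458, 0.2497]
tool_rot: [3.135, 0.001, 1.621]
ft_force: [0.8, 0.0, -0.5]
gripper_width: 0.0854
finger_force: 0.0
```

Call:
{"op": "play_rows", "data": {
  "targets": "100 0 0 0 0 0 0;100 0 0 0 0 0 0"
}}

```text
clock: 49.55
tool_pos: [0.5968, -0.0453, 0.2426]
tool_rot: [-3.138, -0.001, 1.621]
ft_force: [0.8, 0.4, -0.2]
gripper_width: 0.0856
finger_force: 0.0
```

```bash
python3 - <<'E'
from h import *
im,c=cam("wrist","w26"); diff("t5","t6")
for d in [(-28,-100),(28,-100),(28,100),(-28,100)]: print(px(c,frame(d[0]/1e3,d[1]/1e3,.092)).round(1),end=" ")
print("socket",px(c,frame(0,.132,.1225)))
cv2.imwrite("pics/w26c.png",cv2.convertScaleAbs(cv2.resize(im[0:270,200:440],None,fx=2.2,fy=2.2,interpolation=cv2.INTER_CUBIC),alpha=1.6))
go(.529,.425,.26,90)
E
```

```text
chg [344. 163.] [55, 75, 579] [ 0.721 -0.107]
chg [317. 186.] [24, 24, 231] [ 0.649 -0.021]
chg [342. 185.] [10, 10, 48] [ 0.652 -0.097]
chg [294. 196.] [4, 15, 45] [0.617 0.054]
chg [338. 194.] [9, 11, 85] [ 0.621 -0.086]
chg [343. 243.] [10, 51, 155] [ 0.467 -0.097]
chg [282. 253.] [13, 20, 195] [0.438 0.088]
chg [336. 307.] [11, 83, 182] [ 0.274 -0.073]
chg [228. 396.] [8, 8, 27] [0.023 0.244]
[293.6 270.2] [343.2 270.3] [349.   79.1] [288.4  79.1] socket [318.81547916  32.09027061]
shift [473.2 -43.9 -17. ] rz 2.9 level [-0.27 -0.06  0.  ] q6 -0.22
```

View pics/w26c.png

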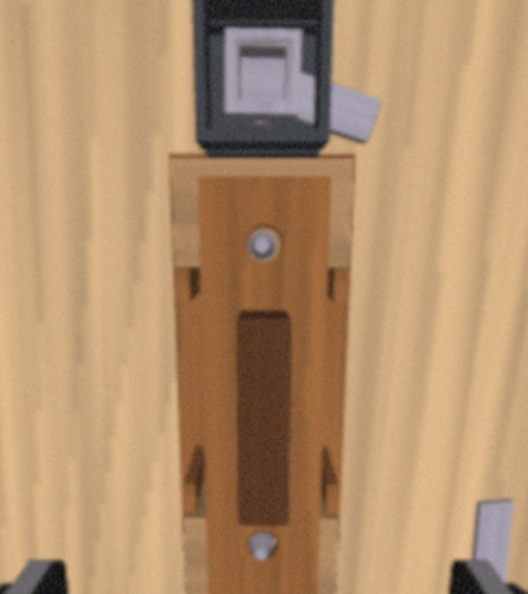

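The lid's +y corners are at (290,80) and (350,80), within 2 px of a fully seated lid, and both pins show through their holes. The socket is at about (319,32), with its sides along the frame axes. That uses up my picture budget, so the rest is numeric. Next is the key.

Call:
{"op": "play_rows", "data": {
  "targets": "100 59 -5.5 -2 0 0 0;100 59 -5.5 -2 0 0 0;100 59 -5.5 -2 0 0 0;100 59 -5.5 -2 0 0 0;100 59 -5.5 -2 0 0 0;100 59 -5.5 -2 0 0 0;100 59 -5.5 -2 0 0 0;100 59 -5.5 -2 0 0 2.9;100 0 0 0 0 0 0;100 0 0 0 0 0 0"
}}

```text
clock: 50.9
tool_pos: [0.5296, 0.4233, 0.2594]
tool_rot: [-3.139, 0.002, 1.571]
ft_force: [-0.8, -0.4, -0.3]
gripper_width: 0.0851
finger_force: 0.0
```

```bash
python3 - <<'E'
from h import *
im,c=cam("wrist","w27"); print(yawd(), px(c,[.529,.425,.149]),px(c,[.529,.425,.07]))
s=cv2.resize(im[40:400:1,180:460],(28,36),interpolation=cv2.INTER_AREA)
for r in s: print(" ".join("%3d/%+3d"%(p.sum()//3,int(p[2])-int(p[0])) for p in r))
E
```

```text
(np.float64(89.97206664697742), array([0.52991938, 0.42270536, 0.25986744])) [315.06822311 194.83893728] [315.67714008 175.21607277]
100/+47  98/+46 100/+47  99/+46  98/+46 101/+47  98/+46  99/+46  99/+47  98/+46  99/+46  95/+45  98/+46 100/+47  99/+46  95/+44 101/+47 104/+49 105/+49 101/+48 103/+48 100/+47  93/+44 100/+47  96/+45  98/+46 101/+47 101/+47
100/+47  98/+45 100/+47  99/+46  98/+46 101/+48  97/+46 100/+47  99/+46  98/+46  99/+47  95/+44  98/+46 101/+47 100/+47  95/+44  99/+46 105/+49 105/+50 102/+47 103/+49 100/+47  93/+44 100/+47  96/+45  99/+46 101/+47 101/+47
100/+47  98/+46 100/+47  98/+46  98/+45 102/+48  97/+45 100/+47  99/+47  98/+46  99/+46  94/+44  99/+47 101/+48 100/+47  96/+45  95/+44 105/+49 105/+50 102/+48 104/+49 100/+46  94/+44 101/+47  97/+45  99/+47 101/+47 101/+47
 99/+46  98/+46  99/+46  98/+46  98/+46 103/+49  96/+45 101/+47  99/+47  98/+46 100/+47  93/+44  99/+46 102/+48 101/+47  96/+45  94/+44 102/+48 106/+49 102/+48 104/+49 101/+47  95/+44 101/+47  97/+46  99/+46 101/+47 101/+47
 98/+46  98/+46  99/+47  97/+46  98/+46 104/+49  96/+45 101/+48  99/+47
[... 6400 characters left out ...]
/ -2  18/ -1  19/ -1  19/ -1
 19/ -2  18/ -1  19/ -2  23/ -2  18/ -1  18/ -1  16/ -1  17/ -2  18/ -2  18/ -1  18/ -2  18/ -1  18/ -2  18/ -2  18/ -2  19/ -1  18/ -2  18/ -2  19/ -2  18/ -1  17/ -1  18/ -2  19/ -2  20/ -3  22/ -2  18/ -1  18/ -1  21/ -1
 21/ -2  18/ -1  18/ -1  18/ -2  17/ -1  14/ -1  17/ -1  18/ -1  18/ -2  18/ -2  19/ -2  18/ -1  18/ -2  17/ -2  18/ -2  18/ -1  18/ -1  18/ -1  18/ -2  18/ -1  17/ -1  15/ -1  16/ -1  18/ -1  18/ -1  18/ -2  19/ -2  24/ -3
 24/ -3  18/ -1  18/ -2  16/ -1  16/ -1  16/ -2  18/ -1  19/ -2  18/ -2  18/ -2  18/ -1  18/ -1  18/ -1  19/ -1  18/ -2  18/ -2  19/ -1  18/ -1  18/ -1  18/ -1  18/ -1  18/ -2  16/ -1  15/ -1  16/ -1  18/ -1  21/ -2  25/ -3
```

```bash
cat >> h.py <<'E'
def rect(c,m,z,name):
    m=cv2.morphologyEx(m.astype(np.uint8),cv2.MORPH_OPEN,np.ones((3,3))); n,l,st,ce=cv2.connectedComponentsWithStats(m)
    i=1+np.argmax(st[1:,4]); q=max(cv2.findContours((l==i).astype(np.uint8),cv2.RETR_EXTERNAL,cv2.CHAIN_APPROX_NONE)[0],key=len)
    P=np.array([w(c,p[0],z)[:2]*1000 for p in q],np.float32); r=cv2.minAreaRect(P); b=cv2.boxPoints(r); e=max([b[1]-b[0],b[2]-b[1]],key=np.linalg.norm)
    u=cv2.boxPoints(cv2.minAreaRect(q)); print(name,"px",ce[i].round(1),st[i],"box",u.round(0).tolist(),"c",np.round(r[0],1),"size",np.round(r[1],1),"dir",np.degrees(np.arctan2(e[1],e[0])).round(1)%180)
    return l==i
E
python3 - <<'E'
from h import *
im,c=load("w27"); A=cv2.GaussianBlur(im,(3,3),0).astype(int); rb=A[:,:,2]-A[:,:,0]; g=A.mean(2)
R=np.zeros(g.shape,bool); R[110:245,265:360]=1
rect(c,R&(rb<12)&(g<70),.149,"bar(all)")
rect(c,R&(rb<12)&(g<46),.149,"bar(dark)")
rect(c,R&(rb<12)&(g<46),.131,"bar@.131")
rect(c,R&(g<62),.07,"holder+bar")
for v in (140,150,160,170,180,190,200,210,215,220,225): print(v,[(int(g[v,u]),int(rb[v,u])) for u in range(284,324,2)])
E
```

```text
bar(all) px [306.5 175.6] [ 289  129   36   98 1684] box [[287.0, 224.0], [307.0, 127.0], [326.0, 131.0], [306.0, 227.0]] c [520.8 438.8] size [88.7 16. ] dir 77.5
bar(dark) px [306.7 174.4] [ 290  129   35   97 1603] box [[288.0, 223.0], [307.0, 128.0], [326.0, 132.0], [306.0, 226.0]] c [520.8 439.1] size [87.4 16. ] dir 77.5
bar@.131 px [306.7 174.4] [ 290  129   35   97 1603] box [[288.0, 223.0], [307.0, 128.0], [326.0, 132.0], [306.0, 226.0]] c [520.1 434.8] size [93.6 17.2] dir 77.5
holder+bar px [307.2 167.9] [ 279  128   61   99 3634] box [[267.0, 218.0], [290.0, 122.0], [342.0, 135.0], [318.0, 231.0]] c [516.3 420. ] size [117.2  58.9] dir 77.5
140 [(97, 45), (66, 37), (37, 31), (34, 29), (35, 31), (36, 32), (38, 31), (36, 32), (36, 31), (36, 32), (34, 23), (40, 1), (41, -5), (41, -5), (41, -5), (42, -6), (41, -5), (41, -6), (41, -6), (39, -4)]
150 [(64, 34), (34, 27), (34, 28), (36, 29), (35, 30), (35, 29), (36, 29), (33, 30), (35, 30), (35, 22), (39, 2), (42, -5), (41, -6), (41, -6), (42, -5), (42, -5), (41, -4), (42, -4), (38, -2), (35, 18)]
160 [(37, 29), (32, 28), (32, 2
[... 1139 characters left out ...]
(99, 47), (100, 47), (103, 48), (103, 49), (103, 48), (103, 48)]
215 [(101, 47), (100, 45), (88, 39), (55, 10), (42, -6), (42, -6), (41, -5), (41, -6), (42, -6), (43, -5), (43, -4), (60, 17), (95, 43), (100, 46), (99, 46), (100, 46), (102, 47), (103, 48), (104, 48), (103, 48)]
220 [(101, 47), (97, 44), (70, 25), (43, -2), (41, -6), (43, -5), (41, -5), (42, -4), (43, -5), (43, -4), (47, 4), (80, 34), (100, 48), (100, 46), (99, 47), (100, 48), (102, 47), (104, 48), (104, 49), (103, 49)]
225 [(102, 48), (99, 46), (89, 39), (76, 29), (66, 20), (59, 14), (51, 6), (46, 0), (45, -3), (46, -1), (66, 22), (95, 44), (102, 48), (100, 47), (99, 47), (100, 46), (103, 47), (105, 48), (104, 49), (104, 49)]
```

```bash
python3 - <<'E'
from h import *
im,c=load("w27"); A=cv2.GaussianBlur(im,(3,3),0).astype(int); rb=A[:,:,2]-A[:,:,0]; g=A.mean(2)
a=np.radians(77.5); e=np.array([np.cos(a),np.sin(a)]); f=np.array([-e[1],e[0]])
for s,t in[(1,1),(1,-1),(-1,-1),(-1,1)]:
    q=np.array([.5208,.439])+.03*(s*e+t*f); print(s,t,px(c,[*q,.07]).round(1),px(c,[*q,0]).round(1))
m=((g<62)&(rb>14)).astype(np.uint8); m[:110]=0;m[215:]=0;m[:,:265]=0;m[:,360:]=0
P=cv2.findContours(cv2.morphologyEx(m,cv2.MORPH_CLOSE,np.ones((25,25))),cv2.RETR_EXTERNAL,cv2.CHAIN_APPROX_NONE)[0]
q=max(P,key=len); h=cv2.convexHull(q); print(cv2.approxPolyDP(h,3,True)[:,0].tolist())
go(.5208,.439,.26,77.5)
E
```

```text
1 1 [287.4 130.8] [292.6 126.6]
1 -1 [340.5 142.9] [336.6 136.7]
-1 -1 [328.1 193.4] [326.5 179.3]
-1 1 [277.7 182.6] [284.3 170.2]
[[321, 130], [339, 143], [328, 191], [307, 211], [291, 211], [279, 183], [288, 133], [292, 129]]
shift [16.3 -9.1 -0.1] rz 12.47 level [-0.1   0.09 -0.  ] q6 0.59
```

Call:
{"op": "play_rows", "data": {
  "targets": "100 16.3 -9.1 0 0 0 0;100 0 0 0 0 0 6.2;100 0 0 10 0 0 6.3;100 0 0 0 0 0 0;100 0 0 0 0 0 0",
  "grip_force": 110
}}

```text
clock: 51.58
tool_pos: [0.521, 0.4399, 0.2517]
tool_rot: [3.142, -0.0, 1.354]
ft_force: [0.3, 0.1, -0.6]
gripper_width: 0.0857
finger_force: 0.0
```

```bash
python3 - <<'E'
from h import *
im,c=cam("wrist","w28"); A=cv2.GaussianBlur(im,(3,3),0).astype(int); rb=A[:,:,2]-A[:,:,0]; g=A.mean(2)
u,v=px(c,[.5208,.439,.149]).astype(int); print(u,v)
R=np.zeros(g.shape,bool); R[v-80:min(v+65,245),u-45:u+45]=1
rect(c,R&(rb<12)&(g<50),.149,"bar"); go(.5208,.439,.121,77.5); diff("t6","t7")
E
```

```text
315 200
bar px [315.2 193.7] [ 306  148   20   97 1650] box [[306.0, 148.0], [325.0, 148.0], [325.0, 244.0], [306.0, 244.0]] c [521.  441.2] size [87.4 15.8] dir 76.9
shift [-1.100e+00 -1.000e-01  1.309e+02] rz 0.05 level [ 0.02 -0.03 -0.  ] q6 0.84
chg [225. 278.] [299, 265, 31618] [0.363 0.261]
chg [307. 390.] [32, 20, 455] [0.035 0.015]
chg [331. 392.] [21, 20, 229] [ 0.029 -0.055]
```

Call:
{"op": "play_rows", "data": {
  "targets": "100 -0.8 0 40 0 0 0.2;100 0 0 40 0 0 0;100 0 0 30 0 0 0;100 0 0 15 0 0 0;100 0 0 5.5 0 0 0;100 0 0 0 0 0 0;10 0 0 0 0 0 0;10 0 0 0 0 0 0;10 0 0 0 0 0 0;10 0 0 0 0 0 0"
}}

```text
clock: 52.92
tool_pos: [0.5208, 0.4394, 0.1215]
tool_rot: [-3.142, -0.001, 1.349]
ft_force: [-2.8, 0.6, 0.4]
gripper_width: 0.0144
finger_force: 108.2
```

Call:
{"op": "play_rows", "data": {
  "targets": "10 0 0 0 0 0 0;10 0 0 0 0 0 0;10 0 0 0 0 0 0;10 0 0 0 0 0 0"
}}

```text
clock: 53.42
tool_pos: [0.5209, 0.4394, 0.1214]
tool_rot: [3.141, -0.001, 1.349]
ft_force: [-1.1, 0.7, 4.5]
gripper_width: 0.014
finger_force: 108.2
```

```bash
python3 - <<'E'
from h import *
go(.5208,.439,.121,77.5); print(Rt()[1], yawd())
E
```

```text
shift [-0.4 -0.1  0.4] rz -0.2 level [ 0.02 -0.03 -0.  ] q6 0.84
[0.5209458  0.43939922 0.12141764] (np.float64(77.30045901251243), array([0.5209458 , 0.43939922, 0.12141764]))
```

Call:
{"op": "play_rows", "data": {
  "targets": "10 0 0 -15 0 0 0;10 0 0 -25 0 0 0;10 0 0 -35 0 0 0;10 0 0 -40 0 0 0;10 0 0 -25 0 0 0;10 0 0 0 0 0 0;10 0 0 0 0 0 0"
}}

```text
clock: 54.3
tool_pos: [0.5201, 0.4386, 0.2587]
tool_rot: [-3.14, 0.002, 1.349]
ft_force: [-0.4, -0.5, -3.7]
gripper_width: 0.0147
finger_force: 107.7
```

```bash
python3 - <<'E'
from h import *
go(*frame(0,.132,.25),90.5); print(frame(0,.132,0), bot.sense()["gripper_width"])
im,c=cam("wrist","w29"); A=cv2.GaussianBlur(im,(3,3),0).astype(int); rb=A[:,:,2]-A[:,:,0]; g=A.mean(2)
R,p=Rt()
print(p, px(c,[p[0],p[1],p[2]+.0276]))
u,v=px(c,[p[0],p[1],p[2]+.0276]).astype(int)
Q=np.zeros(g.shape,bool); Q[v-120:v+60,u-40:u+40]=1
rect(c,Q&(rb<8)&(g<60),p[2]+.0276,"bar")
E
```

```text
shift [-326.   147.5    9.2] rz -13.2 level [-0.11  0.14 -0.  ] q6 0.84
(np.float64(0.5923217319098738), np.float64(0.08813095514831258), 0) 0.0147263468628087
[0.51995491 0.43844632 0.25810943] [313.27372765 285.96779704]
bar px [313.5 277.1] [ 273  184   80  161 8776] box [[273.0, 184.0], [352.0, 184.0], [352.0, 344.0], [273.0, 344.0]] c [521.  445.9] size [80.6 38.6] dir 77.4
```

```bash
python3 - <<'E'
from h import *
_,c=load("w29"); p=np.array([0.51995,.43845,.25811]); a=np.radians(77.3); e=np.array([np.cos(a),np.sin(a)])
for v in (183.5,184.5): print((w(c,(314.5,v),p[2]+.0276)[:2]-p[:2])@e)
E
```

```text
0.04799234077377539
0.04757457177830875
```

Call:
{"op": "play_rows", "data": {
  "targets": "10 -46.6 21.1 0 0 0 0;10 -46.6 21.1 0 0 0 0;10 -46.6 21.1 0 0 0 0;10 -46.6 21.1 0 0 0 0;10 -46.6 21.1 0 0 0 0;10 -46.6 21.1 0 0 0 0;10 -46.4 20.9 0 0 0 0;10 0 0 0 0 0 -6.6;10 0 0 0 0 0 -6.6;10 0 0 0 0 0 0"
}}

```text
clock: 55.6
tool_pos: [0.5922, 0.0884, 0.2587]
tool_rot: [-3.138, 0.0, 1.578]
ft_force: [-0.0, -0.3, -2.9]
gripper_width: 0.014
finger_force: 107.7
```

Call:
{"op": "play_rows", "data": {
  "targets": "10 0 0 0 0 0 0;10 0 0 0 0 0 0"
}}

```text
clock: 55.85
tool_pos: [0.5928, 0.0889, 0.2604]
tool_rot: [-3.141, 0.0, 1.579]
ft_force: [-0.1, -0.3, -2.0]
gripper_width: 0.0142
finger_force: 107.7
```

```bash
python3 - <<'E'
from h import *
go(*frame(0,.132,.25),90.5); p=Rt()[1]; print(p,fr(p)); cam("scene","s2"); im,c=cam("wrist","w30")
print(px(c,frame(0,.132,.1225)),px(c,frame(.024,.156,.132)),px(c,frame(-.024,.156,.132)))
E
```

```text
shift [-0.8 -0.5 10.4] rz -0.03 level [-0.04  0.   -0.  ] q6 0.05
[0.59280145 0.08893322 0.26040756] [  0.5 132.8]
[315.07460949 189.57599299] [339.62336996 166.41617085] [288.1790524  168.54194226]
```

Call:
{"op": "play_rows", "data": {
  "targets": "10 -0.8 -1.2 10 0 0 0;10 0 0 12 0 0 0;10 0 0 7 0 0 0;10 0 0 3 0 0 0;10 0 0 0 0 0 0;10 0 0 0 0 0 0"
}}

```text
clock: 56.7
tool_pos: [0.5921, 0.0879, 0.2294]
tool_rot: [3.141, -0.0, 1.579]
ft_force: [0.5, 0.3, -2.4]
gripper_width: 0.0143
finger_force: 107.8
```

Call:
{"op": "play_rows", "data": {
  "targets": "10 0 0 2 0 0 0;10 0 0 2 0 0 0;10 0 0 2 0 0 0;10 0 0 2 0 0 0;10 0 0 0 0 0 0"
}}

```text
clock: 57.32
tool_pos: [0.5916, 0.0879, 0.2205]
tool_rot: [-3.141, 0.0, 1.579]
ft_force: [-0.1, -0.1, -2.3]
gripper_width: 0.0144
finger_force: 107.8
```

```bash
python3 - <<'E'
from h import *
s=bot.sense(); p=s["tool_pos"]; print(p,fr(p),s["ft_force"],s["ft_torque"],"tip",p[2]-.1014)
E
```

```text
[0.59163884 0.08788793 0.22051787] [ -0.7 131.8] [-0.0743264  -0.08592899 -2.25327883] [0.03277471 0.00435011 0.02005289] tip 0.11911786730650888
```

Call:
{"op": "play_rows", "data": {
  "targets": "10 0 0 2 0 0 0;10 0 0 2 0 0 0;10 0 0 1 0 0 0;10 0 0 0 0 0 0;10 0 0 0 0 0 0"
}}

```text
clock: 57.95
tool_pos: [0.5917, 0.088, 0.2158]
tool_rot: [-3.141, -0.0, 1.58]
ft_force: [-1.0, 0.5, -1.7]
gripper_width: 0.0142
finger_force: 107.8
```

Call:
{"op": "play_rows", "data": {
  "targets": "10 0 0 2 0 0 0;10 0 0 2 0 0 0;10 0 0 2 0 0 0;10 0 0 2 0 0 0;10 0 0 0 0 0 0;10 0 0 0 0 0 0"
}}

```text
clock: 58.7
tool_pos: [0.5917, 0.0879, 0.2076]
tool_rot: [-3.141, -0.0, 1.58]
ft_force: [-0.3, 0.1, -2.2]
gripper_width: 0.014
finger_force: 107.7
```

Call:
{"op": "play_rows", "data": {
  "targets": "10 0 0 0 0 0 5;10 0 0 0 0 0 5;10 0 0 0 0 0 5;10 0 0 0 0 0 5;10 0 0 0 0 0 5;10 0 0 0 0 0 5;10 0 0 0 0 0 5;10 0 0 0 0 0 5"
}}

```text
clock: 59.7
tool_pos: [0.592, 0.0883, 0.208]
tool_rot: [3.141, -0.001, 0.88]
ft_force: [0.9, 1.2, -2.1]
gripper_width: 0.0141
finger_force: 107.7
```

```bash
python3 - <<'E'
from h import *
s=bot.sense(); p=s["tool_pos"]; print(p,fr(p),s["ft_force"],s["ft_torque"],yawd()[0],s["joint_pos"][5])
E
```

```text
[0.59203512 0.08825153 0.20804116] [ -0.3 132.1] [ 0.87461492  1.19626305 -2.08466525] [ 0.34535883 -0.14481861  0.31102769] 50.39478373266872 0.7491906343818261
```

Call:
{"op": "play_rows", "data": {
  "targets": "10 0 0 0 0 0 5;10 0 0 0 0 0 5;10 0 0 0 0 0 5;10 0 0 0 0 0 5;10 0 0 0 0 0 5;10 0 0 0 0 0 5;10 0 0 0 0 0 5;10 0 0 0 0 0 4;10 0 0 0 0 0 0"
}}

```text
clock: 60.82
tool_pos: [0.592, 0.0878, 0.208]
tool_rot: [3.141, -0.0, 0.202]
ft_force: [1.0, -0.2, -2.9]
gripper_width: 0.0142
finger_force: 107.7
```

```bash
python3 - <<'E'
from h import *
s=bot.sense(); p=s["tool_pos"]; print(p,fr(p),s["ft_force"],s["ft_torque"],yawd()[0],s["joint_pos"][5])
E
```

```text
[0.59199485 0.08777214 0.20804897] [ -0.3 131.7] [ 1.02664545 -0.16737055 -2.8966389 ] [-0.03196688 -0.10467923  0.26978727] 11.578268467703088 1.4265753326610686
```

Call:
{"op": "play_rows", "data": {
  "targets": "10 0 0 0 0 0 3;10 0 0 0 0 0 2;10 0 0 0 0 0 2;10 0 0 0 0 0 1;10 0 0 0 0 0 0"
}}

```text
clock: 61.45
tool_pos: [0.5919, 0.0878, 0.208]
tool_rot: [3.141, -0.0, 0.061]
ft_force: [1.1, -1.1, -2.3]
gripper_width: 0.0144
finger_force: 107.9
```

```bash
python3 - <<'E'
from h import *
s=bot.sense(); p=s["tool_pos"]; print(p,fr(p),s["ft_force"],s["ft_torque"],yawd()[0],s["joint_pos"][5])
E
```

```text
[0.5918944  0.0877792  0.20801963] [ -0.4 131.7] [ 1.07624491 -1.06364005 -2.27895496] [-0.22089164 -0.12431869  0.31374831] 3.5096259754600694 1.5673070391658643
```

Call:
{"op": "play_rows", "data": {
  "targets": "10 0 0 0 0 0 1.5;10 0 0 0 0 0 1.5;10 0 0 0 0 0 0;10 0 0 0 0 0 0"
}}

```text
clock: 61.95
tool_pos: [0.5919, 0.0878, 0.208]
tool_rot: [3.141, -0.0, 0.009]
ft_force: [0.7, 0.0, -1.7]
gripper_width: 0.0141
finger_force: 108.0
```

```bash
python3 - <<'E'
from h import *
s=bot.sense(); p=s["tool_pos"]; print(p,fr(p),s["ft_force"],s["ft_torque"],yawd()[0],s["joint_pos"][5])
E
```

```text
[0.59188816 0.08780221 0.20802644] [ -0.4 131.7] [ 0.65266097  0.02737892 -1.72015494] [-0.37105208 -0.1197604   0.32285104] 0.4980034810683086 1.6198149821929313
```

Call:
{"op": "play_rows", "data": {
  "targets": "10 0 0 0 0 0 2;10 0 0 0 0 0 2;10 0 0 0 0 0 0;10 0 0 0 0 0 0"
}}

```text
clock: 62.45
tool_pos: [0.5919, 0.0878, 0.208]
tool_rot: [3.141, -0.0, -0.061]
ft_force: [0.4, -2.0, -0.9]
gripper_width: 0.014
finger_force: 108.1
```

```bash
python3 - <<'E'
from h import *
s=bot.sense(); p=s["tool_pos"]; print(p,s["ft_force"],s["ft_torque"],yawd()[0],s["joint_pos"][5])
im,c=cam("top","t8"); 
im,c=cam("wrist","w31")
# finger expected over lid (if home): along -y from axis 46mm
for y in (.132,.108,.09,.086): print(px(c,frame(0,y,.1045)).round(1))
E
```

```text
[0.59185604 0.08784062 0.20800388] [ 0.41836343 -1.97201347 -0.8590021 ] [-0.40082313 -0.09288469  0.27937005] -3.500828354409364 1.6896516085980278
[316.3 200.9]
[343.6 198. ]
[364.2 195.8]
[368.7 195.3]
```

```bash
python3 - <<'E'
from h import *
im,c=load("w31"); A=cv2.GaussianBlur(im,(3,3),0).astype(int); rb=A[:,:,2]-A[:,:,0]; g=A.mean(2)
for v in range(165,232,5): print(v,[(int(g[v,u]),int(rb[v,u])) for u in range(334,392,4)])
for p in [(0,.108,.132),(-.024,.108,.132),(.024,.108,.132),(.028,.1,.092),(-.028,.1,.092)]: print(p,px(c,frame(*p)).round(1))
E
```

```text
165 [(26, 0), (43, 16), (95, 52), (93, 52), (69, 58), (74, 67), (74, 67), (75, 68), (74, 66), (73, 67), (73, 66), (71, 67), (74, 67), (76, 67), (75, 67)]
170 [(44, -5), (48, -4), (88, 48), (93, 52), (68, 55), (71, 65), (72, 65), (71, 65), (70, 64), (70, 64), (68, 63), (69, 61), (68, 61), (67, 61), (68, 61)]
175 [(26, -2), (28, -1), (48, 19), (93, 52), (66, 52), (70, 64), (71, 63), (70, 64), (69, 65), (71, 63), (70, 63), (71, 64), (71, 63), (70, 63), (70, 62)]
180 [(41, -5), (44, -5), (47, -4), (89, 49), (69, 50), (70, 62), (69, 63), (68, 62), (68, 61), (66, 59), (66, 59), (62, 53), (64, 43), (67, 57), (65, 57)]
185 [(46, -5), (44, -5), (49, -5), (83, 38), (72, 38), (64, 36), (63, 29), (64, 18), (64, 23), (65, 60), (62, 40), (83, 1), (79, 0), (73, 16), (61, 54)]
190 [(53, -2), (80, -3), (49, -5), (96, -4), (112, -5), (114, -6), (115, -6), (115, -6), (115, -6), (73, 54), (68, 31), (87, 1), (99, -3), (93, -4), (63, 52)]
195 [(48, -3), (107, -7), (48, -6), (95, -6), (117, -7), (116, -6), (116, -6), (116, -7), (115, -6), (78, 48), (68, 61), (66, 29), (89, 7), (85, 29), (72, 65)]
200 [(47,
[... 567 characters left out ...]
(73, 66), (73, 66), (73, 66), (74, 66), (73, 66)]
220 [(44, 1), (82, 32), (51, 10), (53, -1), (92, 51), (82, 57), (79, 59), (82, 55), (82, 54), (83, 52), (89, 53), (92, 53), (91, 52), (88, 50), (87, 51)]
225 [(38, -3), (27, -2), (33, -3), (51, -4), (91, 50), (93, 53), (89, 49), (88, 50), (88, 48), (88, 49), (94, 51), (97, 52), (99, 50), (101, 50), (106, 51)]
230 [(38, -3), (27, -1), (30, -1), (51, -6), (108, 49), (115, 54), (116, 53), (116, 53), (116, 55), (117, 54), (117, 55), (117, 54), (117, 54), (118, 54), (117, 55)]
(0, 0.108, 0.132) [346.6 208.2]
(-0.024, 0.108, 0.132) [349.  236.1]
(0.024, 0.108, 0.132) [344.  178.6]
(0.028, 0.1, 0.092) [348.7 162.8]
(-0.028, 0.1, 0.092) [353.4 221.4]
```

```bash
cat >> h.py <<'E'
def latch(n):
    im,c=load(n); A=cv2.GaussianBlur(im,(3,3),0).astype(int); rb=(A[:,:,2]-A[:,:,0]).astype(float)
    us=range(352,366); C=[]
    for u in us:
        col=rb[175:218,u]; k=np.nonzero(col<28)[0]
        a,b=k[0],k[-1]
        a=a-(28-col[a])/(col[a-1]-col[a]+1e-9); b=b+(28-col[b])/(col[b+1]-col[b]+1e-9); C.append((175+a,175+b))
    C=np.array(C); us=np.array(list(us))
    for nm,y in(("up",C[:,0]),("lo",C[:,1])):
        f=np.polyfit(us,y,1); P=[w(c,(u,np.polyval(f,u)),.1045) for u in(352,365)]
        d=P[1]-P[0]; print(nm,"angle from frame -y, deg (cw +):",((-np.degrees(np.arctan2(d[1],d[0]))+2.9-90)+180)%360-180, fr(P[0]),fr(P[1]))
E
python3 -c "
from h import *
latch('w31')"
```

```text
up angle from frame -y, deg (cw +): 0.2748118989076147 [10.3 99.8] [10.2 88.6]
lo angle from frame -y, deg (cw +): -0.95566522889402 [ -8.2 101.2] [-8.  89.8]
```

Call:
{"op": "play_rows", "data": {
  "targets": "10 0 0 0 0 0 2;10 0 0 0 0 0 2;10 0 0 0 0 0 2;10 0 0 0 0 0 0;10 0 0 0 0 0 0"
}}

```text
clock: 63.18
tool_pos: [0.5918, 0.0878, 0.208]
tool_rot: [3.141, -0.0, -0.166]
ft_force: [-0.0, -2.0, 0.8]
gripper_width: 0.014
finger_force: 108.3
```

```bash
python3 - <<'E'
from h import *
s=bot.sense(); print(s["ft_torque"],yawd()[0]); cam("wrist","w32")
im,c=load("w32"); 
for y in (.132,.086): print(px(c,frame(0,y,.1045)).round(1))
latch("w32")
E
```

```text
[-0.56347922 -0.00103474  0.49988029] -9.501948818109886
[316.4 200.9]
[368.2 190. ]
up angle from frame -y, deg (cw +): 2.0008443626563235 [10.3 98.4] [ 9.9 87.2]
lo angle from frame -y, deg (cw +): -0.3594219957024052 [ -8.3 101.8] [-8.2 90.2]
```

Call:
{"op": "play_rows", "data": {
  "targets": "10 0 0 0 0 0 -4;10 0 0 0 0 0 -4;10 0 0 0 0 0 -4;10 0 0 0 0 0 -4;10 0 0 0 0 0 0;10 0 0 0 0 0 0"
}}

```text
clock: 63.98
tool_pos: [0.5916, 0.0881, 0.2073]
tool_rot: [-3.141, 0.001, 0.112]
ft_force: [-0.3, -0.9, -2.8]
gripper_width: 0.0143
finger_force: 107.7
```

```bash
python3 - <<'E'
from h import *
s=bot.sense(); print(s["ft_torque"],s["ft_force"],yawd()[0],s["tool_pos"]); cam("wrist","w33"); latch("w33")
E
```

```text
[-0.12345183 -0.24138617  0.02396664] [-0.27327589 -0.86494749 -2.81882448] 6.408925730596331 [0.59159494 0.08811074 0.20729846]
up angle from frame -y, deg (cw +): 0.9978518193755974 [ 10.4 101.9] [10.2 90.6]
lo angle from frame -y, deg (cw +): 0.6581107800366794 [ -8.1 100.1] [-8.2 88.5]
```

Torque is relieved and the latch is home. Lift the key out and carry it back.

Call:
{"op": "play_rows", "data": {
  "targets": "10 0 0 -4 0 0 0;10 0 0 -6 0 0 0;10 0 0 -8 0 0 0;10 0 0 -12 0 0 0;10 0 0 -20 0 0 0;10 0 0 -8 0 0 0;10 0 0 0 0 0 0"
}}

```text
clock: 64.9
tool_pos: [0.5924, 0.0879, 0.2675]
tool_rot: [3.141, -0.003, 0.113]
ft_force: [-0.9, 0.4, -2.3]
gripper_width: 0.014
finger_force: 107.8
```

Call:
{"op": "play_rows", "data": {
  "targets": "10 0 0 0 0 0 -9.5;10 0 0 0 0 0 -9.5;10 0 0 0 0 0 -9.5;10 0 0 0 0 0 -9.5;10 0 0 0 0 0 -9.5;10 0 0 0 0 0 -9.5;10 0 0 0 0 0 -9.5;10 0 0 0 0 0 0;10 0 0 0 0 0 0"
}}

```text
clock: 66.03
tool_pos: [0.5916, 0.0879, 0.2654]
tool_rot: [-3.141, 0.0, 1.272]
ft_force: [0.4, -0.1, -1.7]
gripper_width: 0.0141
finger_force: 107.7
```

```bash
python3 - <<'E'
from h import *
go(.5209,.4394,.26,77.3); R,p=Rt(); im,c=cam("wrist","w34"); print(p,yawd()[0],bot.sense()["ft_force"])
A=cv2.GaussianBlur(im,(3,3),0).astype(int); g=A.mean(2); rb=A[:,:,2]-A[:,:,0]
i0,_=load("w29"); A0=cv2.GaussianBlur(i0,(3,3),0).astype(int); g0=A0.mean(2)
# bar edges: compare against picture w29 (just after grasp), same tool frame
for v in (190,200,210,220,230): print(v,[int(x) for x in g0[v,296:334:2]],[int(x) for x in g[v,296:334:2]])
print([int(x) for x in g0[176:192,314]],[int(x) for x in g[176:192,314]])
E
```

```text
shift [ 315.1 -171.1    5.4] rz -4.43 level [-0.05  0.02 -0.  ] q6 0.36
[0.59158167 0.08789179 0.26535448] 72.89342804798049 [ 0.79117528  0.28565839 -1.19759956]
190 [34, 35, 29, 31, 30, 30, 30, 31, 31, 31, 31, 31, 32, 30, 32, 31, 31, 31, 30] [25, 26, 28, 29, 30, 32, 32, 32, 30, 31, 31, 31, 32, 31, 30, 33, 32, 31, 30]
200 [39, 37, 41, 42, 45, 45, 44, 45, 45, 44, 44, 44, 45, 42, 44, 44, 45, 43, 43] [46, 41, 42, 45, 46, 45, 45, 46, 45, 45, 45, 45, 45, 45, 45, 44, 45, 44, 42]
210 [106, 82, 45, 42, 44, 45, 45, 44, 44, 43, 44, 45, 45, 43, 43, 45, 45, 44, 43] [85, 65, 45, 44, 45, 45, 46, 46, 46, 44, 45, 44, 44, 45, 44, 45, 45, 45, 43]
220 [108, 84, 48, 43, 44, 44, 46, 44, 44, 43, 44, 44, 45, 43, 42, 43, 43, 44, 42] [98, 69, 46, 45, 46, 45, 46, 45, 45, 45, 44, 44, 45, 44, 44, 45, 45, 45, 43]
230 [102, 85, 50, 44, 43, 44, 45, 44, 45, 44, 44, 45, 44, 44, 45, 45, 44, 43, 42] [109, 85, 48, 44, 45, 46, 46, 46, 45, 45, 45, 45, 45, 45, 44, 45, 44, 44, 43]
[26, 23, 24, 25, 25, 25, 25, 25, 27, 28, 28, 29, 30, 31, 31, 32] [103, 100, 98, 101, 104, 105, 100, 85, 61, 40, 31, 30, 32, 32, 31, 32]
```

Call:
{"op": "play_rows", "data": {
  "targets": "10 45 -24.4 0 0 0 0;10 45 -24.4 0 0 0 0;10 45 -24.4 0 0 0 0;10 45 -24.4 0 0 0 0;10 45 -24.4 0 0 0 0;10 45 -24.4 0 0 0 0;10 45.1 -24.7 0 0 0 0;10 0 0 0 0 0 -4.4;10 0 0 0 0 0 0;10 0 0 0 0 0 0"
}}

```text
clock: 67.32
tool_pos: [0.5205, 0.4388, 0.2658]
tool_rot: [-3.142, 0.0, 1.349]
ft_force: [-0.3, 0.4, -2.4]
gripper_width: 0.0147
finger_force: 107.8
```

Call:
{"op": "play_rows", "data": {
  "targets": "10 0 0 0 0 0 0;10 0 0 0 0 0 0"
}}

```text
clock: 67.58
tool_pos: [0.5206, 0.4387, 0.266]
tool_rot: [3.141, -0.0, 1.349]
ft_force: [-0.4, -0.4, -1.7]
gripper_width: 0.014
finger_force: 107.8
```

```bash
python3 - <<'E'
from h import *
go(.5209,.4394,.172,77.3); print(Rt()[1])
E
```

```text
shift [ 0.7  0.1 94. ] rz 0.02 level [ 0.01 -0.01 -0.  ] q6 0.84
[0.52060145 0.43873576 0.26603388]
```

Call:
{"op": "play_rows", "data": {
  "targets": "10 0.7 0.1 25 0 0 0;10 0 0 35 0 0 0;10 0 0 20 0 0 0;10 0 0 8 0 0 0;10 0 0 4 0 0 0;10 0 0 3 0 0 0;10 0 0 3 0 0 0;10 0 0 3 0 0 0;10 0 0 2 0 0 0;10 0 0 0 0 0 0"
}}

```text
clock: 68.82
tool_pos: [0.5205, 0.4398, 0.1626]
tool_rot: [-3.141, 0.0, 1.351]
ft_force: [-0.5, -0.4, -1.5]
gripper_width: 0.0143
finger_force: 107.8
```

Call:
{"op": "play_rows", "data": {
  "targets": "10 0 0 0 0 0 0"
}}

```text
clock: 68.95
tool_pos: [0.5206, 0.44, 0.163]
tool_rot: [3.142, -0.0, 1.351]
ft_force: [-0.6, 0.1, -2.5]
gripper_width: 0.0145
finger_force: 107.8
```

In without contact. Lower to 0.5 mm off the floor, then release.

Call:
{"op": "play_rows", "data": {
  "targets": "10 -0.3 0 8 0 0 0;10 0 0 10 0 0 0;10 0 0 10 0 0 0;10 0 0 7 0 0 0;10 0 0 4 0 0 0;10 0 0 2 0 0 0;10 0 0 0 0 0 0;10 0 0 0 0 0 0"
}}

```text
clock: 69.95
tool_pos: [0.5207, 0.4398, 0.1224]
tool_rot: [3.141, -0.001, 1.351]
ft_force: [0.4, 0.1, -2.9]
gripper_width: 0.0147
finger_force: 107.9
```

Call:
{"op": "play_rows", "data": {
  "targets": "10 0 0 0.8 0 0 0;10 0 0 0 0 0 0;100 0 0 0 0 0 0;100 0 0 0 0 0 0;100 0 0 0 0 0 0;100 0 0 0 0 0 0;100 0 0 0 0 0 0;100 0 0 0 0 0 0;100 0 0 -20 0 0 0;100 0 0 -40 0 0 0"
}}

```text
clock: 71.2
tool_pos: [0.5196, 0.4389, 0.1805]
tool_rot: [-3.139, 0.003, 1.351]
ft_force: [-0.2, -0.1, 0.2]
gripper_width: 0.0854
finger_force: 0.0
```

Call:
{"op": "play_rows", "data": {
  "targets": "100 0 0 -40 0 0 0;100 0 0 -40 0 0 0;100 0 0 0 0 0 0;100 0 0 0 0 0 0"
}}

```text
clock: 71.7
tool_pos: [0.5204, 0.4396, 0.2616]
tool_rot: [3.141, -0.0, 1.351]
ft_force: [1.5, 0.1, 0.0]
gripper_width: 0.085
finger_force: 0.0
```

```bash
python3 - <<'E'
from h import *
im,c=cam("wrist","w35"); A=cv2.GaussianBlur(im,(3,3),0).astype(int); rb=A[:,:,2]-A[:,:,0]; g=A.mean(2)
print(bot.sense()["tool_pos"])
u,v=px(c,[.5208,.4394,.149]).astype(int); R=np.zeros(g.shape,bool); R[v-80:min(v+65,250),u-45:u+45]=1
rect(c,R&(rb<12)&(g<50),.149,"bar")
go(.40,.35,.30,77.3)
E
```

```text
[0.52005679 0.43931904 0.26020092]
bar px [315.3 190.9] [ 306  147   19   94 1541] box [[306.0, 147.0], [324.0, 147.0], [324.0, 240.0], [306.0, 240.0]] c [520.7 440.4] size [87.6 15.5] dir 77.8
shift [-113.4  -97.7  -39.6] rz 0.1 level [-0.06  0.07 -0.  ] q6 0.84
```

Call:
{"op": "play_rows", "data": {
  "targets": "100 0 0 -20 0 0 0;100 -30 -45 0 0 0 0;100 -30 -45 0 0 0 0;100 -30 -45 0 0 0 0;100 0 0 0 0 0 0;100 0 0 0 0 0 0"
}}

```text
clock: 72.5
tool_pos: [0.3695, 0.3815, 0.282]
tool_rot: [3.14, -0.001, 1.351]
ft_force: [-0.5, -0.3, 0.0]
gripper_width: 0.0854
finger_force: 0.0
```

```bash
python3 - <<'E'
from h import *
print(bot.sense()["tool_pos"])
cam("scene","s9"); A=cv2.imread("pics/scene0.png"); B=cv2.imread("pics/s9.png")
d=(cv2.absdiff(cv2.GaussianBlur(A,(5,5),0),cv2.GaussianBlur(B,(5,5),0)).max(2)>16).astype(np.uint8)
n,_,st,ce=cv2.connectedComponentsWithStats(d)
print([(ce[i].round().tolist(),st[i,4].item()) for i in range(1,n) if st[i,4]>25])
diff("t1","t9")
E
```

```text
[0.36954341 0.38153655 0.28203746]
[([251.0, 13.0], 226), ([291.0, 29.0], 767), ([425.0, 35.0], 1487), ([459.0, 21.0], 1110), ([262.0, 24.0], 49), ([279.0, 31.0], 120), ([264.0, 53.0], 48), ([237.0, 67.0], 194), ([259.0, 61.0], 103), ([367.0, 147.0], 450), ([385.0, 170.0], 563), ([309.0, 183.0], 1140), ([420.0, 193.0], 628), ([228.0, 192.0], 629), ([324.0, 206.0], 720), ([362.0, 202.0], 62), ([313.0, 224.0], 698), ([239.0, 221.0], 731), ([272.0, 294.0], 31), ([253.0, 311.0], 84)]
chg [305. 281.] [114, 227, 12003] [0.352 0.019]
chg [210. 202.] [41, 26, 794] [0.602 0.316]
chg [392. 240.] [39, 23, 797] [ 0.475 -0.251]
chg [161. 321.] [166, 169, 12642] [0.239 0.452]
chg [226. 243.] [41, 24, 764] [0.47  0.261]
chg [393. 279.] [41, 25, 775] [ 0.355 -0.251]
chg [227. 284.] [39, 21, 659] [0.347 0.257]
chg [330. 392.] [22, 21, 258] [ 0.03  -0.052]
chg [306. 390.] [31, 20, 435] [0.035 0.017]
```

```bash
python3 - <<'E'
from h import *
T=[cv2.imread(f"pics/{n}.png") for n in("top0","t1","t6","t9")]
for i in range(3): print(cv2.absdiff(T[i],T[3])[140:170,340:430].max(2).max(), cv2.absdiff(T[i],T[3])[140:170,340:430].mean())
S=[cv2.imread(f"pics/{n}.png") for n in("scene0","s2","s9")]
for a,b in((0,1),(1,2),(0,2)):
    print(cv2.absdiff(S[a],S[b])[275:325,225:320].max(), [cv2.phaseCorrelate(*[np.float32(cv2.cvtColor(S[k],6)[275:325,225:320]) for k in(a,b)])])
E
```

```text
64 4.963086419753086
14 2.0862962962962963
105 11.86111111111111
66 [((0.5676665301116088, 0.9566677378376873), 0.9607236735026041)]
13 [((-0.0784340483440289, -0.020948645869999893), 1.0034627747535705)]
62 [((0.48465010151321053, 0.9730517447476501), 0.9555070938666662)]
```

```bash
python3 -c "
from plant import bot
print(bot.job_done())"
```

```text
the job is handed in; nothing more can be done
None
```

The job is handed in, with no verdict returned: three panels are stacked with two sheets between them, the lid is down on both pins, the latch is home and the key is back upright in its holder; the chisel shifted about 3 mm in the first 3 s, before the arm came near it, and the mallet and glue bottle did not move.

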